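# Clear down the vibrating lap

### The job

Clear down the vibrating lap for the next user: press the yellow test button on its switch box so that the lever drops and the lap is dead; only then take every weighted glass off the iron plate and stand it upright on the black rubber mat, and, once all the glass is off, push all the loose chips off the plate into the pan's gutter with the scraper. Lay the scraper back flat in its tray, and last of all lift the lever back up until it catches and stays. The chips are sharp, so never touch them with the fingers, never let the scraper touch the glasses, and leave the lens blank, the two pins and the bottle where they are.

Things in the scene. Friction and masses are not known exactly. Their poses are not given: they have to be found in the camera images.
- lap: The vibrating lap, fixed: a blue square pan 350 x 350 mm, rim 65 mm above the bench; in its middle a round dark cast-iron plate, 270 mm diameter, flat top 70 mm above the bench (5 mm over the rim). Around it, inside the 5 mm pan walls, a gutter 35 mm wide at the narrowest, floor 5 mm above the bench. Origin: on the bench under the plate's centre; z up, x and y along the pan's sides.
- switchbox: The lap's residual-current switch box, fixed: grey, 120 x 120 mm, 150 mm high, with a lever on its left side (+y). Origin: centre of its underside; x points away from the robot, y to its left side, z up.
- test_button (a joint): Travel of the round yellow test button (30 mm diameter, standing 20 mm proud of the top of the switch box), in m: 0 released, 0.008 fully pressed straight down. Its spring takes 2 N to start and 5.2 N fully down. Past about 4.5 mm it frees the catch and the lever drops.
- button_top (a point): Centre of the top face of the yellow test button, 170 mm above the bench when released; press straight down.
- lever (a joint): Switch lever angle, rad: about 0 is up on its catch (35 deg above level, towards the robot: lap powered); grows to 1.05 as it drops (25 deg below level: lap dead). Freed, it falls by its weight and stays down. To set it lift it past 0 to about -0.05 (end stop -0.08): the catch snaps in and it rests near 0 (about 0.03) when let go; let go earlier, it drops. Lifting takes about 3 N.
- lever_grip (a point): Middle of the round red lever grip (24 mm diameter, 75 mm long, along the lever), 105 mm from the hinge; it moves with the lever: 165 mm above the bench when up, 61 mm when down. Can be taken from above, a finger on either side (closing along the box's y); it turns between them as the lever swings.
- lever_hinge (a point): Point on the lever's hinge axis (the box's y axis direction) in the plane of the lever, 105 mm above the bench.
- mat: The black rubber mat, fixed: 260 x 140 mm, 6 mm thick. Origin: centre of its underside; x along its length, y along its width, z up.
- tray: The scraper's shallow stainless tray, fixed: 100 x 210 mm outside, rim 12 mm high, walls and floor 4 mm thick. Origin: centre of its underside; y along its length, z up.
- scraper: The scraper, loose: a black block 32 x 150 mm, 18 mm high (its long 150 mm side face pushes the chips), carrying a wooden grip 24 mm thick, 100 mm long and 52 mm high on top; 70 mm high in all, about 0.28 kg. Origin: centre of the underside; y along its 150 mm length, z up. At the start it lies in its tray.
- ruby: A ruby red glass disc fixed to its steel grinding weight, loose: glass 72 mm diameter, 16 mm thick, on it a steel weight 60 mm diameter, 14 mm thick, and on that an upright black knob 30 mm diameter, 42 mm high (30 to 72 mm above the underside); about 0.42 kg. Origin: centre of the glass's underside; z up along the knob. At the start it stands on the iron plate, or is absent.
- cobalt: A cobalt blue glass disc fixed to its steel grinding weight, loose: glass 72 mm diameter, 16 mm thick, on it a steel weight 60 mm diameter, 14 mm thick, and on that an upright black knob 30 mm diameter, 42 mm high (30 to 72 mm above the underside); about 0.42 kg. Origin: centre of the glass's underside; z up along the knob. At the start it stands on the iron plate, or is absent.
- amber: An amber yellow glass disc fixed to its steel grinding weight, loose: glass 72 mm diameter, 16 mm thick, on it a steel weight 60 mm diameter, 14 mm thick, and on that an upright black knob 30 mm diameter, 42 mm high (30 to 72 mm above the underside); about 0.42 kg. Origin: centre of the glass's underside; z up along the knob. At the start it stands on the iron plate, or is absent.
- chip1: A loose sharp chip of pale green glass, 24 x 18 mm, 10 mm thick, 12 g. Origin: centre of its underside. At the start it lies on the iron plate, or is absent.
- chip2: A loose sharp chip of pale green glass, 24 x 18 mm, 10 mm thick, 12 g. Origin: centre of its underside. At the start it lies on the iron plate, or is absent.
- chip3: A loose sharp chip of pale green glass, 24 x 18 mm, 10 mm thick, 12 g. Origin: centre of its underside. At the start it lies on the iron plate, or is absent.
- chip4: A loose sharp chip of pale green glass, 24 x 18 mm, 10 mm thick, 12 g. Origin: centre of its underside. At the start it lies on the iron plate, or is absent.
- chip5: A loose sharp chip of pale green glass, 24 x 18 mm, 10 mm thick, 12 g. Origin: centre of its underside. At the start it lies on the iron plate, or is absent.
- chip6: A loose sharp chip of pale green glass, 24 x 18 mm, 10 mm thick, 12 g. Origin: centre of its underside. At the start it lies on the iron plate, or is absent.
- lens: Bystander: a clear glass lens blank, 74 mm diameter, 16 mm thick, lying on the bench, loose. Origin: centre of its underside.
- pin1: Bystander: a stainless alignment pin standing on the bench, 75 mm high, foot 34 mm diameter, loose. Origin: centre of its underside.
- pin2: Bystander: a second stainless alignment pin like the first. Origin: centre of its underside.
- bottle: Bystander: a white bottle with a blue band, 60 mm diameter, 150 mm high, standing on the bench, loose. Origin: centre of its underside.
Things that resemble listed ones, but are neither listed nor needed, are in the scene too. Leave any red or turquoise look-alike of the scraper alone.

How it is judged:
On the way, in this order (a step that is already met when the one before it is completed fails the run):
1. the test button has been pressed (value of joint test_button above 0.003 m).
2. the lever has dropped, the lap is dead (value of joint lever above 0.9 rad), for 0.2 s.
3. every glass present stands on the rubber mat, with the lever still down (x of ruby in the frame of mat between -0.12 and 0.12 m and y of ruby in the frame of mat between -0.06 and 0.06 m and z of ruby in the frame of mat between 0.001 and 0.012 m and angle between each of ruby, cobalt, amber's own z axis and vertical below 0.12 rad and x of cobalt in the frame of mat between -0.12 and 0.12 m and y of cobalt in the frame of mat between -0.06 and 0.06 m and z of cobalt in the frame of mat between 0.001 and 0.012 m and x of amber in the frame of mat between -0.12 and 0.12 m and y of amber in the frame of mat between -0.06 and 0.06 m and z of amber in the frame of mat between 0.001 and 0.012 m and value of joint lever above 0.9 rad), for 0.2 s.
4. every chip is off the plate and in the pan's gutter and the scraper lies in its tray, with the lever still down (x of chip1 in the frame of lap between -0.172 and 0.172 m and y of chip1 in the frame of lap between -0.172 and 0.172 m and z of each of chip1, chip2, chip3, chip4, chip5, chip6 in the frame of lap below 0.062 m and x of chip2 in the frame of lap between -0.172 and 0.172 m and y of chip2 in the frame of lap between -0.172 and 0.172 m and x of chip3 in the frame of lap between -0.172 and 0.172 m and y of chip3 in the frame of lap between -0.172 and 0.172 m and x of chip4 in the frame of lap between -0.172 and 0.172 m and y of chip4 in the frame of lap between -0.172 and 0.172 m and x of chip5 in the frame of lap between -0.172 and 0.172 m and y of chip5 in the frame of lap between -0.172 and 0.172 m and x of chip6 in the frame of lap between -0.172 and 0.172 m and y of chip6 in the frame of lap between -0.172 and 0.172 m and x of scraper in the frame of tray between -0.036 and 0.036 m and y of scraper in the frame of tray between -0.036 and 0.036 m and z of scraper in the frame of tray below 0.01 m and angle between scraper's own z axis and vertical below 0.12 rad and value of joint lever above 0.9 rad), for 0.2 s.
5. the lever is up (value of joint lever below 0.08 rad), for 0.2 s.
At the end, for the whole second after the job is handed in: The lever is up on its catch (below 0.08 rad); every glass present stands upright (within 7 degrees) on the rubber mat, its centre at least 10 mm inside the mat's edges; every chip present is in the pan, off the plate; the scraper lies flat in its tray; all at rest (x of ruby in the frame of mat between -0.12 and 0.12 m and y of ruby in the frame of mat between -0.06 and 0.06 m and z of ruby in the frame of mat between 0.001 and 0.012 m and angle between each of ruby, cobalt, amber, scraper's own z axis and vertical below 0.12 rad and x of cobalt in the frame of mat between -0.12 and 0.12 m and y of cobalt in the frame of mat between -0.06 and 0.06 m and z of cobalt in the frame of mat between 0.001 and 0.012 m and x of amber in the frame of mat between -0.12 and 0.12 m and y of amber in the frame of mat between -0.06 and 0.06 m and z of amber in the frame of mat between 0.001 and 0.012 m and x of chip1 in the frame of lap between -0.172 and 0.172 m and y of chip1 in the frame of lap between -0.172 and 0.172 m and z of each of chip1, chip2, chip3, chip4, chip5, chip6 in the frame of lap below 0.062 m and x of chip2 in the frame of lap between -0.172 and 0.172 m and y of chip2 in the frame of lap between -0.172 and 0.172 m and x of chip3 in the frame of lap between -0.172 and 0.172 m and y of chip3 in the frame of lap between -0.172 and 0.172 m and x of chip4 in the frame of lap between -0.172 and 0.172 m and y of chip4 in the frame of lap between -0.172 and 0.172 m and x of chip5 in the frame of lap between -0.172 and 0.172 m and y of chip5 in the frame of lap between -0.172 and 0.172 m and x of chip6 in the frame of lap between -0.172 and 0.172 m and y of chip6 in the frame of lap between -0.172 and 0.172 m and x of scraper in the frame of tray between -0.036 and 0.036 m and y of scraper in the frame of tray between -0.036 and 0.036 m and z of scraper in the frame of tray below 0.01 m and linear speed of each of ruby, cobalt, amber, scraper below 0.03 m/s and value of joint lever below 0.08 rad); the robot touches nothing.
It fails at once if a chip was touched by the gripper's fingers (contact force between the fingers and chip1 above 0.5 N or contact force between the fingers and chip2 above 0.5 N or contact force between the fingers and chip3 above 0.5 N or contact force between the fingers and chip4 above 0.5 N or contact force between the fingers and chip5 above 0.5 N or contact force between the fingers and chip6 above 0.5 N).
It fails at once if the scraper touched a glass (contact force between scraper and ruby above 0.5 N or contact force between scraper and cobalt above 0.5 N or contact force between scraper and amber above 0.5 N).
It fails at once if a glass on the lap was handled, or the plate scraped, while the lever was up (value of joint lever below 0.3 rad and ((contact force between the fingers and ruby above 0.5 N and horizontal distance between ruby and lap below 0.14 m) or (contact force between the fingers and cobalt above 0.5 N and horizontal distance between cobalt and lap below 0.14 m) or (contact force between the fingers and amber above 0.5 N and horizontal distance between amber and lap below 0.14 m) or contact force between scraper and lap above 0.5 N)).
It fails at once if the lens blank, a pin or the bottle was disturbed (moved more than 30 mm) (distance of any of lens, pin1, pin2, bottle from where it was at the start of the episode above 0.03 m).
Of ruby, cobalt, amber only 2 to 3 are there at a start; the rules pass over those that are not, and their reading is None.
Of chip1, chip2, chip3, chip4, chip5, chip6 only 3 to 6 are there at a start; the rules pass over those that are not, and their reading is None.
At some moment in a run one of ruby, cobalt, amber may be knocked a few centimetres aside while the robot is not near it.
Once in a run the grip may slacken for a moment while it holds something.
It also fails if it takes over 210 s, if anything falls off the work surface, if the arm or the gripper's body presses on something with over 40 N, if the wrist force passes 120 N, or if a joint passes its speed limit or range.

### The arm

A 7-joint arm with a two-finger parallel gripper is mounted at the origin on the work surface. World frame = base frame: x ahead of the robot, y to its left, z up, the work surface at z = 0. Lengths are in m, angles in rad, forces in N, time in s.
With the tool pointing down it reaches from about 0.35 to 0.9 m from the base axis. Payload 8.1 kg.
Tool frame: the origin (TCP) lies midway between the tips of the shut fingers; the grasp point (between the pads) lies 19 mm behind it; z points along the fingers, y is the line along which they close (so a half turn about z gives the same grasp; the last joint's range is limited). The gripper opens to 85 mm and grips with 20 to 120 N. Pads are 22 mm wide; open, the fingers measure 114 mm over their backs; the gripper's body (76 mm by 85 mm) begins 54 mm behind the grasp point. The pads swing forward as they close: fully open they stand 13 mm farther back than shut.
Start: joints at [1.021, 0.434, 0.025, 1.573, -0.012, 1.134, -0.075], TCP at [0.27, -0.564, 0.231] pointing down, gripper open.
Joint ranges: [-2.62, 2.62], [-0.44, 2.09], [-1.27, 1.32], [0.08, 2.57], [-1.32, 4.46], [0.12, 2], [-2.74, 2.74]. Speed limits (rad/s): [2.22, 2.22, 3.01, 3.01, 3.14, 3.14, 3.14].

### API

Orientations are given as a 3x3 rotation matrix whose columns are the frame's x, y, z axes.
In Python, from workcell import * gives the robot as it stands. The module is installed in compiled form; this text tells all that it offers.
- The arm moves only by the tool servo_tool, never from a script. Its argument "rows" is a list of rows, each an object of numbers: "jaw": the closure, from 0 (fully open) to 1 (shut); "x", "y", "z": the shift along the tool's x, y, z each as a share of 1000 mm, from -1 to 1; "ax", "ay", "az": the turn, a rotation vector about the tool's x, y, z each as a share of 180 degrees, from -1 to 1. In form: [{"jaw": .., "x": .., "y": .., "z": .., "ax": .., "ay": .., "az": ..}, ...]. A call has 1 to 12 rows; each row shifts and turns the commanded pose from where the row before left it, along the tool's axes as they then stand; what a row does not reach is not made up. A row lasts 1/10 s, in which the tool goes at most 50 mm and 8.59 degrees, less where a joint would pass 70% of its speed; a pose out of reach is approached as far as the arm can. A call with a number of a shift or a turn outside -1 to 1 is refused whole. A call with a gripper value outside its range is refused whole. The fingers move at their own pace and stop on an object; the grip force is fixed at half the most. Time passes only in rows, so rows that do not move let the fingers close. It gives the time, the measured TCP pose, the force, the opening and the grip force at its end, in the units of the state.
- get_state(): the state, without advancing time (a new reading comes with each control period).
- snapshot(name): name is "side" or "top" or "wrist"; returns a dict with "pixels" (384x512x3 uint8, blue, green, red), "K" (3x3 intrinsics, pixels), "rvec" (rotation vector, rad) and "tvec" (3), from world to camera coordinates, as OpenCV has them. Camera axes: x right, y down, z forward; pixel columns grow to the right and rows downward; lengths in m; the calibration is good to about 2 mm. A picture is of the moment at which its call begins. There is no depth.
- job_done(): hands the job in; it is judged then, once.
Trained networks look in a picture, given as the dict that the camera call returned (one of the last four; its "shot" number tells which), for a name from the list of things; names that differ only in an ending like _2 or _b are one class to them, and where a whole thing is asked for, a point or a joint stands for the part that bears it (a point fixed in the world has none). Each returns a list of dicts, best first, with "conf" (0 to 1); they miss things now and then, are a little off and sometimes report something else, mostly with a low value. They report only what shows in the picture. A call takes as long as a camera call. They do not tell look-alikes from the thing itself.
- look_for(picture, target): "box" ([left, top, width, height] in pixels, round what is visible of it).
- cut_out(picture, target): "mask" (384x512 bool, what is visible of it) and "box" ([left, top, width, height] in pixels, round what is visible of it).
The state is a dict: "clock": time; "joint_positions": joint angles; "qvel": joint speeds; "effort": joint torques, N m; "ee_pos": TCP position; "tcp_rot": TCP orientation; "ft_force": force on the tool from outside, world axes, zero at the start; "wrist_torque": the same for the moment, N m; "grip_width": opening from 0.0 (shut) to 1.0 (fully open); "grip_force": force on a finger pad.
Only numpy, scipy, OpenCV 4.12 (cv2) and the standard library are available. Lean on these libraries where they do the work, as an engineer would, in place of code of your own. Each camera call takes 0.05 s, during which the arm holds its last target. There are 200 camera calls.

## Working session

There is one attempt and no reset: what is moved stays moved. The work goes in short steps, Python scripts to look and compute and a tool call to move; the robot and the scene stay as the last step left them, time stands still between calls to the robot, and variables do not carry over. Pictures are saved under pics/ and viewed, at most 14 in all, crops included, and the job is handed in when it is done.

Besides the shell and the picture viewer there is one more tool, called after ">>>" in YAML: its name, and indented under it one key for each argument. servo_tool: Moves the arm, as the interface text tells. Its arguments: {"type":"object","properties":{"rows":{"type":"array","items":{"type":"object","properties":{"jaw":{"type":"number"},"x":{"type":"number","minimum":-1,"maximum":1},"y":{"type":"number","minimum":-1,"maximum":1},"z":{"type":"number","minimum":-1,"maximum":1},"ax":{"type":"number","minimum":-1,"maximum":1},"ay":{"type":"number","minimum":-1,"maximum":1},"az":{"type":"number","minimum":-1,"maximum":1}}}}},"required":["rows"]}

```bash
mkdir -p pics
cat > h.py <<'E'
import numpy as np, cv2
from workcell import *
def ray(p,u,v):
    R=cv2.Rodrigues(np.array(p["rvec"],float))[0];t=np.array(p["tvec"],float).ravel()
    n=cv2.undistortPoints(np.array([[[u,v]]],float),np.array(p["K"],float),None).ravel()
    d=R.T@np.array([n[0],n[1],1]);return -R.T@t,d
def atz(p,u,v,z):
    o,d=ray(p,u,v);return (o+d*(z-o[2])/d[2])[:2].round(4)
def proj(p,P):
    return cv2.projectPoints(np.array(P,float).reshape(-1,1,3),np.array(p["rvec"],float),np.array(p["tvec"],float),np.array(p["K"],float),None)[0].reshape(-1,2)
def save(p,n,crop=None,s=1):
    im=p["pixels"]
    if crop: x,y,w,h=crop; im=im[y:y+h,x:x+w]
    cv2.imwrite("pics/"+n,cv2.resize(im,None,fx=s,fy=s,interpolation=cv2.INTER_CUBIC))
def st():
    s=get_state();print(s["clock"],np.round(s["ee_pos"],4),np.round(s["tcp_rot"],3).tolist(),np.round(s["joint_positions"],2),s["grip_width"],s["grip_force"])
E
python3 - <<'E'
from h import *
st()
for n in ["top","side"]:
    p=snapshot(n);save(p,n+"0.png",None,1.5)
    print(n,[np.round(x,3).tolist() for x in ray(p,256,192)])
    for t in ["lap","switchbox","test_button","lever","mat","tray","scraper","ruby","cobalt","amber","chip1","lens","pin1","bottle"]:
        print(t,[(np.round(d["box"]).astype(int).tolist(),round(d["conf"],2)) for d in look_for(p,t) if d["conf"]>.2])
E
```

```text
0.0 [ 0.2698 -0.5632  0.2305] [[0.902, 0.432, -0.001], [0.432, -0.902, 0.001], [-0.0, -0.002, -1.0]] [ 1.02  0.44  0.02  1.57 -0.01  1.13 -0.08] 0.9996178265078989 0.0
top [[0.146, -0.113, 1.778], [0.209, 0.013, -0.978]]
lap [([289, 208, 56, 28], 0.74), ([187, 86, 86, 141], 0.56), ([300, 89, 40, 110], 0.33)]
switchbox [([302, 89, 41, 109], 0.86)]
test_button []
lever [([303, 166, 12, 32], 0.62)]
mat [([137, 169, 35, 58], 0.95), ([291, 132, 15, 17], 0.68)]
tray [([287, 208, 57, 27], 0.74)]
scraper [([364, 156, 22, 32], 0.92), ([297, 221, 37, 11], 0.9), ([369, 211, 37, 14], 0.69), ([300, 249, 18, 34], 0.57)]
ruby [([234, 177, 19, 18], 0.65)]
cobalt [([206, 177, 18, 20], 0.67)]
amber [([218, 152, 17, 18], 0.6)]
chip1 [([151, 143, 9, 10], 0.21)]
lens [([301, 90, 39, 108], 0.61), ([166, 132, 15, 23], 0.46)]
pin1 [([152, 144, 5, 10], 0.52), ([163, 131, 19, 22], 0.48), ([137, 153, 7, 6], 0.38)]
bottle [([291, 131, 13, 18], 0.68), ([185, 90, 88, 139], 0.53)]
side [[-0.155, 1.075, 0.938], [0.42, -0.744, -0.52]]
lap [([149, 186, 138, 87], 0.7), ([127, 254, 13, 22], 0.34)]
switchbox [([195, 145, 97, 42], 0.75)]
test_button []
lever [([255, 157, 37, 18], 0.59), ([126, 252, 13, 23], 0.45)]
mat [([144, 269, 99, 55], 0.79)]
tray [([283, 180, 47, 32], 0.7)]
scraper [([301, 177, 22, 26], 0.9), ([331, 192, 31, 29], 0.73), ([325, 151, 10, 23], 0.63), ([280, 146, 21, 19], 0.6)]
ruby [([232, 194, 17, 24], 0.79)]
cobalt [([214, 208, 20, 25], 0.66)]
amber [([199, 194, 15, 19], 0.9), ([192, 146, 95, 45], 0.54)]
chip1 []
lens [([134, 245, 21, 19], 0.6), ([145, 265, 98, 60], 0.35)]
pin1 [([128, 252, 10, 22], 0.73), ([126, 268, 7, 26], 0.65), ([192, 144, 97, 43], 0.22)]
bottle [([221, 155, 17, 33], 0.88)]
```

View pics/top0.png

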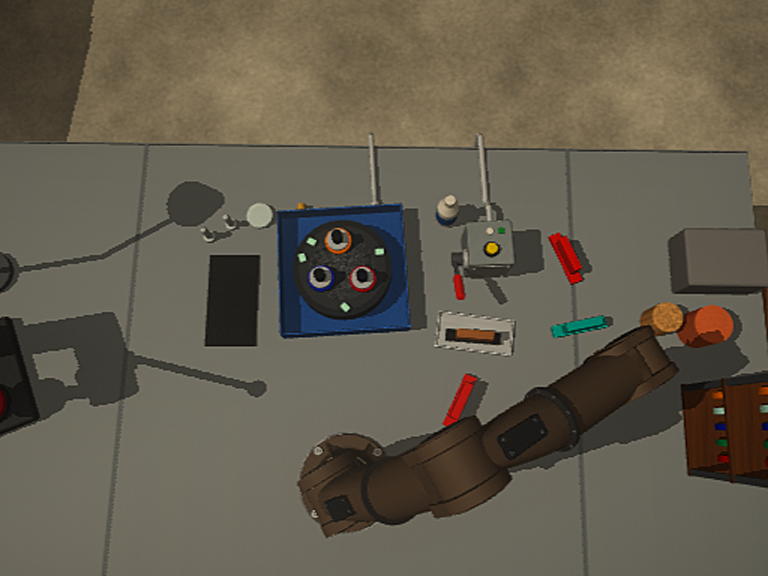

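View pics/side0.png

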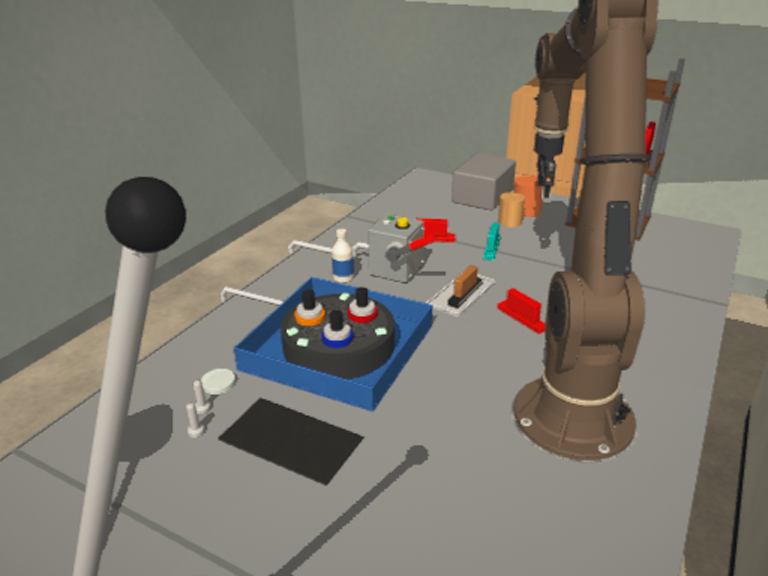

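Run:
```python
from h import *
p=snapshot("top");save(p,"top1.png",(120,110,240,140),3.3)
hsv=cv2.cvtColor(p["pixels"],cv2.COLOR_BGR2HSV)
def cen(lo,hi,box,z,nm):
    m=cv2.inRange(hsv,lo,hi);M=np.zeros_like(m);x,y,w,h=box;M[y:y+h,x:x+w]=m[y:y+h,x:x+w]
    pts=cv2.findNonZero(M)
    n,l,s,c=cv2.connectedComponentsWithStats(M)
    for i in range(1,n):
        if s[i,4]>=6: 
            (cx,cy),wh,a=cv2.minAreaRect(np.argwhere(l==i)[:,::-1].astype(np.float32))
            print(nm,s[i].tolist(),c[i].round(1),atz(p,*c[i],z),"rect",round(cx,1),round(cy,1),np.round(wh,1),round(a,1))
cen((22,130,120),(35,255,255),(310,150,40,30),.17,"button")
cen((0,150,100),(8,255,255),(295,175,20,30),.165,"grip")
cen((100,100,40),(130,255,255),(170,120,120,120),.065,"pan")
cen((0,0,0),(180,255,45),(130,160,50,80),.006,"mat")
cen((35,20,150),(95,140,255),(190,140,80,80),.08,"chip")
cen((5,100,60),(15,255,255),(280,200,70,40),.07,"wood")
for n,t,z in [("tray","tray",.012),("m","mat",.006),("r","ruby",.08),("c","cobalt",.08),("a","amber",.08),("lap","lap",.065),("sc","scraper",.02)]:
    for d in cut_out(p,t):
        if d["conf"]<.5: continue
        (c,wh,a)=cv2.minAreaRect(np.argwhere(d["mask"])[:,::-1].astype(np.float32))
        print(n,round(d["conf"],2),np.round(c,1),np.round(wh,1),round(a,1),[atz(p,u,v,z).tolist() for u,v in [c]+list(cv2.boxPoints((c,wh,a)))])
```

```text
button [324, 162, 8, 7, 43] [327.6 165. ] [ 0.6006 -0.3673] rect 327.5 165.0 [6.4 6.4] 45.0
grip [302, 183, 8, 17, 92] [305.4 191.1] [ 0.4975 -0.2815] rect 305.4 191.0 [16.6  5.4] 80.5
pan [185, 136, 89, 89, 3272] [229.9 182.2] [0.5521 0.0162] rect 227.5 180.1 [85.  86.5] 86.6
pan [205, 177, 18, 17, 78] [214.8 186.4] [0.5336 0.0774] rect 213.5 185.0 [16. 17.] 90.0
mat [137, 170, 36, 61, 2036] [154.7 200.1] [0.4846 0.3334] rect 154.6 200.0 [33.5 61.6] 2.7
chip [205, 159, 6, 4, 18] [207.3 160.6] [0.6383 0.1102] rect 207.5 160.5 [5. 3.] 0.0
chip [250, 166, 6, 4, 21] [252.4 167.3] [ 0.6123 -0.0751] rect 252.5 167.5 [3. 5.] 90.0
chip [199, 169, 5, 6, 20] [201.2 171.2] [0.5928 0.1332] rect 201.2 171.2 [5.1 3.5] 71.6
chip [227, 202, 6, 6, 21] [229.7 204.3] [0.4577 0.0132] rect 229.8 204.3 [4.2 3.5] 45.0
wood [304, 219, 26, 8, 149] [316.2 222.3] [ 0.3912 -0.3333] rect 316.5 222.4 [25.1  6.3] 2.6
tray 0.65 [316.2 221.4] [51.4 25.5] 7.9 [[0.4035, -0.3409], [0.3641, -0.2286], [0.4699, -0.2431], [0.4432, -0.4543], [0.3382, -0.4372]]
m 0.68 [154.5 199.5] [61. 35.] 90.0 [[0.4873, 0.3345], [0.6184,
[... 540 characters left out ...]
.6403, -0.0135], [0.5889, 0.0341]]
lap 0.58 [225.7 156.8] [134.4  88.2] 86.1 [[0.6598, 0.0367], [0.9418, 0.253], [0.9745, -0.1227], [0.3955, -0.1661], [0.3664, 0.1852]]
sc 0.95 [377.8 171.1] [35.8 12.5] 65.0 [[0.6193, -0.602], [0.6781, -0.5485], [0.7022, -0.5975], [0.5613, -0.6549], [0.538, -0.6065]]
sc 0.88 [314.6 223.8] [37.5  9.1] 4.8 [[0.3921, -0.3333], [0.3787, -0.2551], [0.4164, -0.2583], [0.4056, -0.4117], [0.368, -0.4077]]
sc 0.87 [386.2 217.3] [ 8.  36.7] 78.7 [[0.4233, -0.6279], [0.4237, -0.5507], [0.4558, -0.7003], [0.423, -0.705], [0.3911, -0.5559]]
sc 0.84 [306.5 266.9] [ 9.2 35.3] 23.2 [[0.2174, -0.2983], [0.1599, -0.2532], [0.2897, -0.31], [0.2756, -0.3441], [0.1463, -0.2868]]
```

View pics/top1.png

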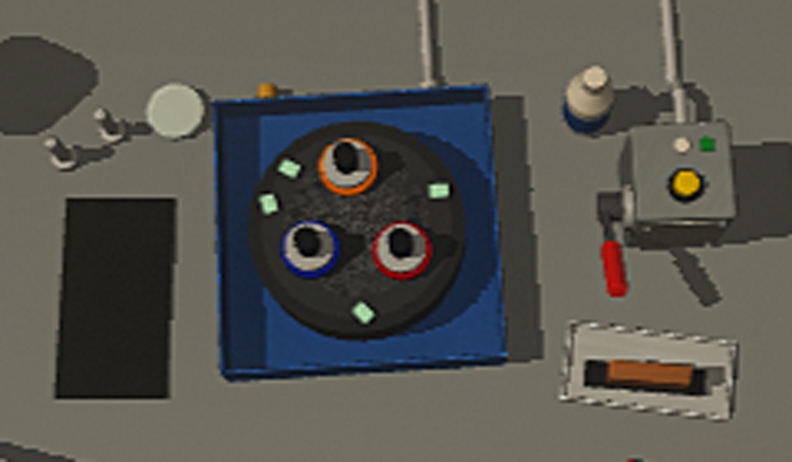

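>>> servo_tool:
  rows:
    - {"jaw": 1, "z": -0.03, "az": 0.0475}
    - {"jaw": 1, "z": -0.03, "az": 0.0475}
    - {"jaw": 1, "z": -0.03, "az": 0.0475}
    - {"jaw": 1, "x": 0.041, "y": -0.0245}
    - {"jaw": 1, "x": 0.041, "y": -0.0245}
    - {"jaw": 1, "x": 0.041, "y": -0.0245}
    - {"jaw": 1, "x": 0.041, "y": -0.0245}
    - {"jaw": 1, "x": 0.041, "y": -0.0245}
    - {"jaw": 1, "x": 0.041, "y": -0.0245}
    - {"jaw": 1, "x": 0.041, "y": -0.0245}
    - {"jaw": 1}
    - {"jaw": 1}

```text
$.rows[0]: bad value
```

Run:
```python
from h import *
st()
p=snapshot("wrist");save(p,"w1.png",None,1.5)
print([np.round(x,3).tolist() for x in ray(p,256,192)], [atz(p,u,v,0.15) for u,v in [(0,0),(511,0),(0,383),(511,383)]])
hsv=cv2.cvtColor(p["pixels"],cv2.COLOR_BGR2HSV)
M=cv2.inRange(hsv,(22,130,120),(35,255,255))
n,l,s,c=cv2.connectedComponentsWithStats(M)
for i in range(1,n):
    if s[i,4]>100: print(s[i],c[i],atz(p,*c[i],.17))
M=cv2.inRange(hsv,(0,150,80),(8,255,255))
n,l,s,c=cv2.connectedComponentsWithStats(M)
for i in range(1,n):
    if s[i,4]>100: print("red",s[i],c[i],atz(p,*c[i],.165))
```

```text
1.9 [ 0.27   -0.5637  0.2313] [[0.902, 0.432, 0.0], [0.432, -0.902, -0.0], [-0.0, 0.0, -1.0]] [ 1.02  0.43  0.03  1.57 -0.01  1.13 -0.08] 0.996982968696747 0.0
[[0.338, -0.531, 0.374], [-0.27, -0.137, -0.953]] [array([ 0.3193, -0.3629]), array([ 0.4578, -0.6521]), array([ 0.0051, -0.4295]), array([ 0.2099, -0.8557])]
red [   0   45   76  100 2529] [32.76117042 80.48438118] [ 0.2847 -0.4022]
```

View pics/w1.png

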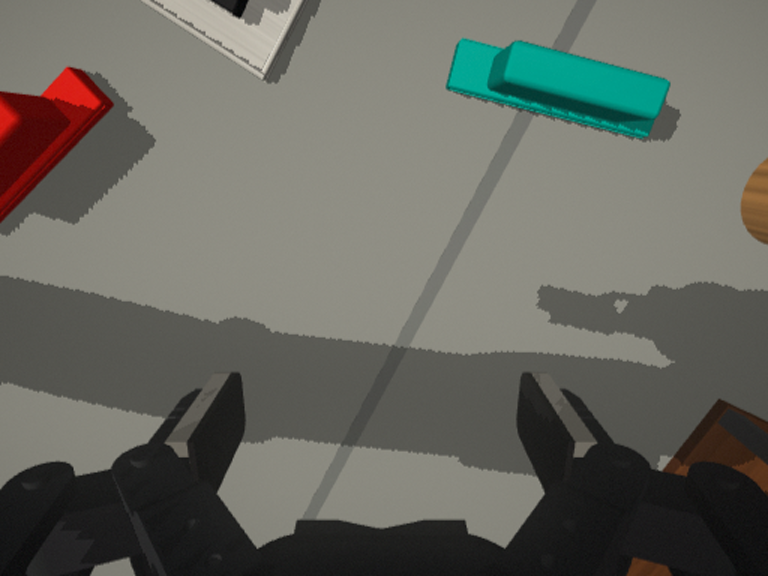

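The wrist picture shows the turquoise look-alike at (555,85), a red one at (50,130) and the open fingers. The move was refused, so nothing has moved. I'll write the full rows.

>>> servo_tool:
  rows:
    - {"jaw": 1.0, "x": 0, "y": 0, "z": -0.03, "ax": 0, "ay": 0, "az": 0.0475}
    - {"jaw": 1.0, "x": 0, "y": 0, "z": -0.03, "ax": 0, "ay": 0, "az": 0.0475}
    - {"jaw": 1.0, "x": 0, "y": 0, "z": -0.03, "ax": 0, "ay": 0, "az": 0.0475}
    - {"jaw": 1.0, "x": 0.041, "y": -0.0245, "z": 0, "ax": 0, "ay": 0, "az": 0}
    - {"jaw": 1.0, "x": 0.041, "y": -0.0245, "z": 0, "ax": 0, "ay": 0, "az": 0}
    - {"jaw": 1.0, "x": 0.041, "y": -0.0245, "z": 0, "ax": 0, "ay": 0, "az": 0}
    - {"jaw": 1.0, "x": 0.041, "y": -0.0245, "z": 0, "ax": 0, "ay": 0, "az": 0}
    - {"jaw": 1.0, "x": 0.041, "y": -0.0245, "z": 0, "ax": 0, "ay": 0, "az": 0}
    - {"jaw": 1.0, "x": 0.041, "y": -0.0245, "z": 0, "ax": 0, "ay": 0, "az": 0}
    - {"jaw": 1.0, "x": 0, "y": 0, "z": 0, "ax": 0, "ay": 0, "az": 0}

```text
clock: 2.95
ee_pos: [0.5232, -0.4099, 0.3203]
tcp_rot: [[1.0, 0.01, 0.003], [0.01, -1.0, 0.004], [0.003, -0.004, -1.0]]
ft_force: [-0.4, 0.5, 0.2]
grip_width: 0.002
grip_force: 0.0
```

```bash
cat >> h.py <<'E'
def blobs(p,lo,hi,z,nm,mn=100):
    hsv=cv2.cvtColor(p["pixels"],cv2.COLOR_BGR2HSV)
    n,l,s,c=cv2.connectedComponentsWithStats(cv2.inRange(hsv,lo,hi))
    for i in range(1,n):
        if s[i,4]>mn:
            r=cv2.minAreaRect(np.argwhere(l==i)[:,::-1].astype(np.float32))
            print(nm,s[i].tolist(),"cen",c[i].round(1),atz(p,*c[i],z),"rect",atz(p,*r[0],z),[atz(p,*q,z).tolist() for q in cv2.boxPoints(r)])
E
python3 - <<'E'
from h import *
st()
p=snapshot("wrist");save(p,"w2.png",None,1.5)
print([np.round(x,3).tolist() for x in ray(p,256,192)])
blobs(p,(22,130,120),(35,255,255),.17,"btn"); blobs(p,(0,150,80),(8,255,255),.165,"red")
E
```

```text
2.95 [ 0.5232 -0.4099  0.3203] [[1.0, 0.01, 0.003], [0.01, -1.0, 0.004], [0.003, -0.004, -1.0]] [ 0.56  0.45  0.05  1.33 -0.03  1.36 -0.96] 0.001877739762741444 0.0
[[0.599, -0.41, 0.464], [-0.3, -0.006, -0.954]]
btn [192, 75, 33, 34, 870] cen [208.   91.4] [ 0.5997 -0.3676] rect [ 0.5996 -0.3676] [[0.6133, -0.3541], [0.6135, -0.3821], [0.5855, -0.3816], [0.5852, -0.3527]]
red [365, 19, 68, 118, 4601] cen [399.6  77.5] [ 0.6132 -0.5382] rect [ 0.6144 -0.5395] [[0.6534, -0.5011], [0.6634, -0.5373], [0.5719, -0.5813], [0.5596, -0.542]]
red [112, 161, 30, 76, 1858] cen [126.8 199.3] [ 0.4955 -0.2819] rect [ 0.4962 -0.2821] [[0.4553, -0.2614], [0.5356, -0.2767], [0.5341, -0.3012], [0.4536, -0.2879]]
```

View pics/w2.png

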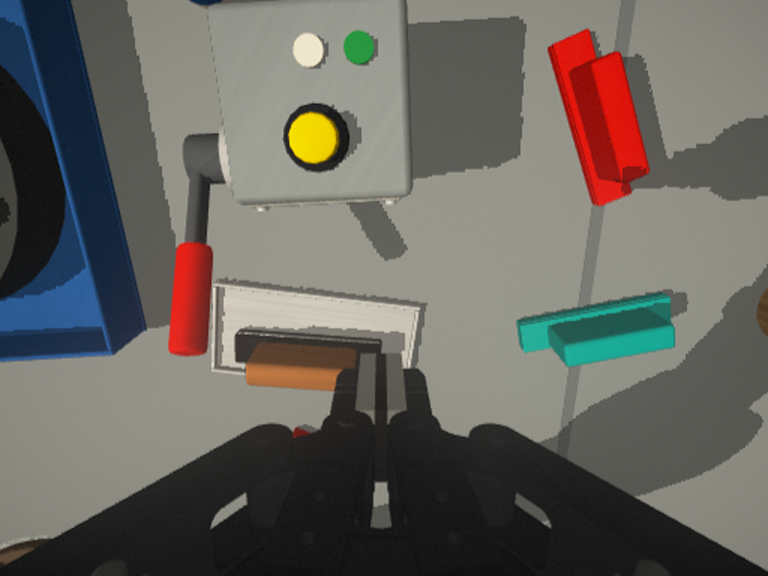

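The yellow button is at (315,137) in the picture, world (0.600,-0.3675). The red lever grip is at (190,300) and the scraper lies in the tray at (300,360). Now I press the button.

>>> servo_tool:
  rows:
    - {"jaw": 1.0, "x": 0.0385, "y": -0.0205, "z": 0, "ax": 0, "ay": 0, "az": 0}
    - {"jaw": 1.0, "x": 0.0385, "y": -0.0205, "z": 0, "ax": 0, "ay": 0, "az": 0}
    - {"jaw": 1.0, "x": 0, "y": 0, "z": 0.045, "ax": 0, "ay": 0, "az": 0}
    - {"jaw": 1.0, "x": 0, "y": 0, "z": 0.045, "ax": 0, "ay": 0, "az": 0}
    - {"jaw": 1.0, "x": 0, "y": 0, "z": 0.045, "ax": 0, "ay": 0, "az": 0}
    - {"jaw": 1.0, "x": 0, "y": 0, "z": 0.01, "ax": 0, "ay": 0, "az": 0}
    - {"jaw": 1.0, "x": 0, "y": 0, "z": 0.006, "ax": 0, "ay": 0, "az": 0}
    - {"jaw": 1.0, "x": 0, "y": 0, "z": 0.006, "ax": 0, "ay": 0, "az": 0}
    - {"jaw": 1.0, "x": 0, "y": 0, "z": 0, "ax": 0, "ay": 0, "az": 0}

```text
clock: 3.9
ee_pos: [0.5938, -0.3773, 0.1663]
tcp_rot: [[1.0, -0.002, 0.002], [-0.002, -1.0, -0.002], [0.002, 0.002, -1.0]]
ft_force: [-2.1, -0.4, 3.4]
grip_width: 0.005
grip_force: 1.6
```

>>> servo_tool:
  rows:
    - {"jaw": 1.0, "x": 0, "y": 0, "z": 0.003, "ax": 0, "ay": 0, "az": 0}
    - {"jaw": 1.0, "x": 0, "y": 0, "z": 0.001, "ax": 0, "ay": 0, "az": 0}
    - {"jaw": 1.0, "x": 0, "y": 0, "z": 0, "ax": 0, "ay": 0, "az": 0}

```text
clock: 4.2
ee_pos: [0.594, -0.3773, 0.1622]
tcp_rot: [[1.0, -0.002, 0.003], [-0.001, -1.0, -0.002], [0.003, 0.002, -1.0]]
ft_force: [-1.5, -2.6, 7.8]
grip_width: 0.0
grip_force: 3.8
```

Run:
```python
from h import *
st()
p=snapshot("top")
blobs(p,(0,150,80),(8,255,255),.061,"red",60)
```

```text
4.2 [ 0.594  -0.3773  0.1622] [[1.0, -0.002, 0.003], [-0.001, -1.0, -0.002], [0.003, 0.002, -1.0]] [ 0.47  0.62  0.03  1.44 -0.02  1.08 -1.07] 0.00012318001429727793 3.7871330603957176
red [366, 155, 22, 35, 281] cen [378.1 171.7] [ 0.6057 -0.5918] rect [ 0.6089 -0.5901] [[0.6656, -0.5394], [0.6879, -0.5838], [0.553, -0.64], [0.5314, -0.5962]]
red [452, 205, 20, 27, 187] cen [460.9 220.6] [ 0.4076 -0.9149] rect [ 0.4156 -0.9145] [[0.4604, -0.8749], [0.4716, -0.9488], [0.3713, -0.9536], [0.3604, -0.8805]]
red [295, 249, 23, 37, 311] cen [306.  267.3] [ 0.2141 -0.292 ] rect [ 0.2145 -0.2924] [[0.1554, -0.2471], [0.2877, -0.3079], [0.2744, -0.3385], [0.1425, -0.2773]]
```

>>> servo_tool:
  rows:
    - {"jaw": 1.0, "x": 0, "y": 0, "z": -0.045, "ax": 0, "ay": 0, "az": 0}
    - {"jaw": 1.0, "x": 0, "y": 0, "z": -0.048, "ax": 0, "ay": 0, "az": 0}
    - {"jaw": 1.0, "x": 0, "y": -0.01, "z": -0.048, "ax": 0, "ay": 0, "az": 0}
    - {"jaw": 0, "x": 0, "y": -0.04, "z": -0.03, "ax": 0, "ay": 0, "az": 0}
    - {"jaw": 0, "x": 0, "y": -0.048, "z": -0.01, "ax": 0, "ay": 0, "az": 0}
    - {"jaw": 0, "x": 0, "y": -0.048, "z": -0.01, "ax": 0, "ay": 0, "az": 0}
    - {"jaw": 0, "x": 0, "y": -0.048, "z": 0, "ax": 0, "ay": 0, "az": 0}
    - {"jaw": 0, "x": 0, "y": -0.048, "z": 0, "ax": 0, "ay": 0, "az": 0}
    - {"jaw": 0, "x": 0, "y": -0.048, "z": 0, "ax": 0, "ay": 0, "az": 0}
    - {"jaw": 0, "x": 0, "y": -0.048, "z": 0, "ax": 0, "ay": 0, "az": 0}
    - {"jaw": 0, "x": 0, "y": -0.048, "z": 0, "ax": 0, "ay": 0, "az": 0}
    - {"jaw": 0, "x": 0, "y": 0, "z": 0, "ax": 0, "ay": 0, "az": 0}

```text
clock: 5.45
ee_pos: [0.5931, 0.0198, 0.3517]
tcp_rot: [[1.0, 0.011, 0.001], [0.011, -1.0, 0.005], [0.001, -0.005, -1.0]]
ft_force: [0.1, 0.1, -0.3]
grip_width: 1.003
grip_force: 0.0
```

Run:
```python
from h import *
st()
p=snapshot("side");print("side red");blobs(p,(0,150,80),(8,255,255),.061,"red",30)
p=snapshot("wrist");save(p,"w3.png",None,1.5)
print([np.round(x,3).tolist() for x in ray(p,256,192)])
blobs(p,(35,20,150),(95,140,255),.08,"chip")
blobs(p,(0,0,0),(180,255,25),.142,"knob",150)
for t in ["ruby","cobalt","amber"]:
    for d in look_for(p,t): print(t,d)
```

```text
5.45 [0.5931 0.0198 0.3517] [[1.0, 0.011, 0.001], [0.011, -1.0, 0.005], [0.001, -0.005, -1.0]] [-0.05  0.32 -0.09  1.45  0.02  1.37 -1.71] 1.0034745664921956 0.0
side red
red [427, 86, 8, 18, 52] cen [430.4  93.8] [ 0.1649 -1.7333] rect [ 0.1636 -1.7199] [[0.1585, -1.551], [0.1948, -1.9178], [0.1693, -1.9068], [0.1358, -1.5433]]
red [419, 129, 6, 16, 37] cen [421.8 137.1] [ 0.0828 -1.0264] rect [ 0.0834 -1.0349] [[0.0866, -0.9437], [0.1009, -1.1401], [0.0799, -1.1321], [0.0672, -0.9374]]
red [278, 146, 25, 16, 271] cen [290.7 153.5] [ 0.5774 -0.553 ] rect [ 0.5804 -0.5516] [[0.665, -0.5974], [0.5644, -0.6514], [0.5013, -0.5087], [0.5953, -0.4582]]
red [274, 177, 18, 15, 106] cen [282.2 183.8] [ 0.4902 -0.2861] rect [ 0.4898 -0.2853] [[0.5342, -0.2902], [0.5397, -0.332], [0.4464, -0.2805], [0.4428, -0.2414]]
red [332, 192, 33, 31, 522] cen [348.5 206.5] [ 0.1993 -0.2521] rect [ 0.1932 -0.2552] [[0.2632, -0.2307], [0.2702, -0.3542], [0.124, -0.2793], [0.1251, -0.1677]]
red [232, 208, 19, 8, 53] cen [240.5 211.7] [ 0.535  -0.0328] rect [ 0.5328 -0.0333] [[0.572, -0.0326], [0.5168, -0.0703], [0.4944, -0.034], [0.5484, 0.0027]]
[[0.669, 0.015, 0.495], [-0.302, -0.007, -0.953]]
knob [0, 364, 22, 20, 159] cen [ 10.8 376.3] [0.2746 0.3652] rect [0.2737 0.3639] [[0.2644, 0.3854], [0.2989, 0.3527], [0.2829, 0.3425], [0.2476, 0.3754]]
knob [488, 365, 20, 19, 158] cen [496.2 376.6] [ 0.2815 -0.3353] rect [ 0.2811 -0.3339] [[0.2916, -0.3139], [0.3057, -0.3271], [0.2704, -0.3541], [0.2557, -0.3409]]
ruby {'box': [260.5, 170.3, 54.4, 55.3], 'conf': 0.79}
cobalt {'box': [176.4, 171.6, 55.5, 49.5], 'conf': 0.9}
amber {'box': [208.0, 88.8, 61.9, 61.7], 'conf': 0.66}
```

View pics/w3.png

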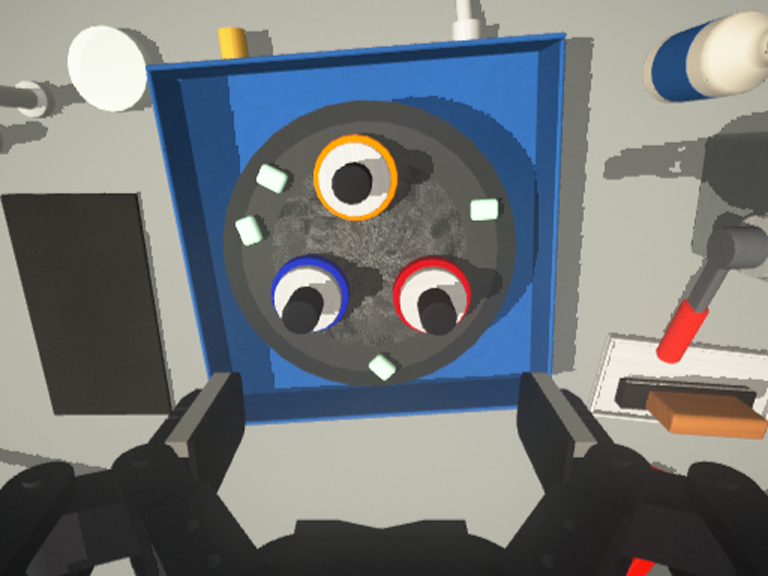

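```bash
cat >> h.py <<'E'
COL={"ruby":((0,150,90),(6,255,255)),"cobalt":((113,150,60),(130,255,255)),"amber":((8,180,120),(22,255,255))}
def glass(p,nm,box,z=.086):
    # box: l,t,w,h region to search
    hsv=cv2.cvtColor(p["pixels"],cv2.COLOR_BGR2HSV);m=cv2.inRange(hsv,*COL[nm]);M=m*0
    x,y,w,h=[int(round(q)) for q in box];x=max(0,x-3);y=max(0,y-3);w+=6;h+=6;M[y:y+h,x:x+w]=m[y:y+h,x:x+w]
    pts=cv2.findNonZero(M)
    if pts is None: return None
    W=np.array([atz(p,*q,z) for q in pts.reshape(-1,2)],np.float32)
    c,r=cv2.minEnclosingCircle(W);return np.round(c,4),round(r,4),len(W)
def look(p,nm,**k):
    d=look_for(p,nm)
    return [(np.round(e["box"]).astype(int).tolist(),round(e["conf"],2),glass(p,nm,e["box"],**k)) for e in d[:2]]
E
python3 - <<'E'
from h import *
p=snapshot("wrist")
for t in COL: print(t,look(p,t))
print("pan corners",[atz(p,u/1.5,v/1.5,.065).tolist() for u,v in [(148,68),(565,34)]])
print("mat",[atz(p,u/1.5,v/1.5,.006).tolist() for u,v in [(2,195),(137,194),(173,414),(54,415)]])
print("plate LRTB",[atz(p,u/1.5,v/1.5,.07).tolist() for u,v in [(223,240),(513,240),(370,100),(370,386)]])
print("chips",[atz(p,u/1.5,v/1.5,.08).tolist() for u,v in [(271,178),(249,231),(484,209),(382,367)]])
t=snapshot("top"); 
print([atz(t,u,v,.006) for u,v in cv2.boxPoints(((154.6,200.0),(33.5,61.6),2.7))])
E
```

```text
ruby [([256, 172, 54, 52], 0.75, (array([ 0.5339, -0.0285]), 0.0368, 126)), ([176, 174, 50, 49], 0.27, None)]
cobalt []
amber [([205, 87, 58, 63], 0.8, (array([0.637, 0.038]), 0.036, 632)), ([404, 253, 104, 39], 0.6, None)]
pan corners [[0.726, 0.2017], [0.7503, -0.1426]]
mat [[0.6154, 0.3957], [0.616, 0.2573], [0.3583, 0.2554], [0.3573, 0.3969]]
plate LRTB [[0.5813, 0.1526], [0.5805, -0.1127], [0.7002, 0.0169], [0.4309, 0.0196]]
chips [[0.6373, 0.1023], [0.5914, 0.1252], [0.6102, -0.0822], [0.4573, 0.0074]]
[array([0.3582, 0.4009]), array([0.621 , 0.4079]), array([0.616, 0.265]), array([0.3536, 0.2623])]
```

>>> servo_tool:
  rows:
    - {"jaw": 0, "x": -0.02, "y": -0.02, "z": 0.03, "ax": 0, "ay": 0, "az": 0}
    - {"jaw": 0, "x": -0.02, "y": -0.02, "z": 0.03, "ax": 0, "ay": 0, "az": 0}
    - {"jaw": 0, "x": -0.019, "y": -0.0185, "z": 0.03, "ax": 0, "ay": 0, "az": 0}
    - {"jaw": 0, "x": 0, "y": 0, "z": 0.03, "ax": 0, "ay": 0, "az": 0}
    - {"jaw": 0, "x": 0, "y": 0, "z": 0.02, "ax": 0, "ay": 0, "az": 0}
    - {"jaw": 0, "x": 0, "y": 0, "z": 0, "ax": 0, "ay": 0, "az": 0}

```text
clock: 6.55
ee_pos: [0.5329, 0.068, 0.2089]
tcp_rot: [[1.0, -0.001, -0.005], [-0.001, -1.0, -0.001], [-0.005, 0.001, -1.0]]
ft_force: [-0.1, 0.4, -0.6]
grip_width: 1.001
grip_force: 0.0
```

Run:
```python
from h import *
p=snapshot("wrist")
for t in COL: print(t,look(p,t))
print("cob",glass(p,"cobalt",(100,150,200,230)))
save(p,"w4.png",None,1.2)
```

```text
ruby [([322, 143, 91, 85], 0.75, (array([ 0.5336, -0.0284]), 0.037, 282))]
cobalt [([195, 143, 85, 78], 0.83, (array([0.5331, 0.0805]), 0.0361, 1053)), ([322, 143, 91, 81], 0.55, None)]
amber [([247, 0, 94, 103], 0.59, (array([0.6368, 0.0381]), 0.0358, 1051)), ([184, 41, 34, 34], 0.55, None)]
cob (array([0.533 , 0.0806]), 0.036, 885)
```

View pics/w4.png

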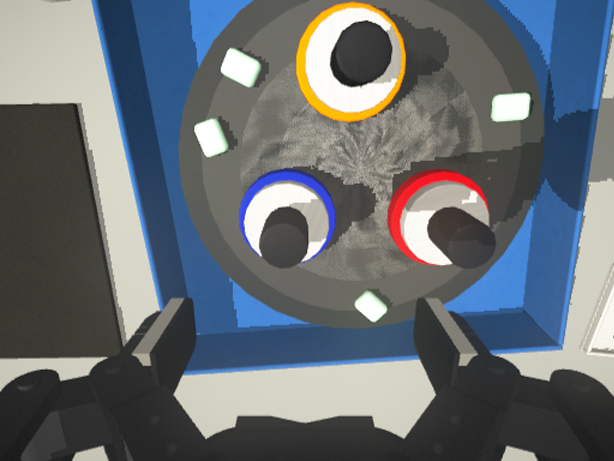

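The picture shows cobalt at (285,220), ruby at (440,215), amber at (352,62) and four chips. All the knobs are clear of the fingers. I take cobalt.

>>> servo_tool:
  rows:
    - {"jaw": 0, "x": 0, "y": -0.0125, "z": 0.02, "ax": 0, "ay": 0, "az": 0}
    - {"jaw": 0, "x": 0, "y": 0, "z": 0.035, "ax": 0, "ay": 0, "az": 0}
    - {"jaw": 0, "x": 0, "y": 0, "z": 0.035, "ax": 0, "ay": 0, "az": 0}
    - {"jaw": 0, "x": 0, "y": 0, "z": 0.012, "ax": 0, "ay": 0, "az": 0}
    - {"jaw": 0.9, "x": 0, "y": 0, "z": 0, "ax": 0, "ay": 0, "az": 0}
    - {"jaw": 1.0, "x": 0, "y": 0, "z": 0, "ax": 0, "ay": 0, "az": 0}
    - {"jaw": 1.0, "x": 0, "y": 0, "z": 0, "ax": 0, "ay": 0, "az": 0}
    - {"jaw": 1.0, "x": 0, "y": 0, "z": 0, "ax": 0, "ay": 0, "az": 0}
    - {"jaw": 1.0, "x": 0, "y": 0, "z": 0, "ax": 0, "ay": 0, "az": 0}
    - {"jaw": 1.0, "x": 0, "y": 0, "z": 0, "ax": 0, "ay": 0, "az": 0}

```text
clock: 7.75
ee_pos: [0.5357, 0.0811, 0.111]
tcp_rot: [[1.0, -0.001, 0.003], [-0.001, -1.0, 0.0], [0.003, -0.0, -1.0]]
ft_force: [-0.6, -1.6, 6.5]
grip_width: 0.338
grip_force: 58.6
```

>>> servo_tool:
  rows:
    - {"jaw": 1.0, "x": 0, "y": 0, "z": -0.025, "ax": 0, "ay": 0, "az": 0}
    - {"jaw": 1.0, "x": 0, "y": 0, "z": -0.03, "ax": 0, "ay": 0, "az": 0}
    - {"jaw": 1.0, "x": -0.0165, "y": -0.031, "z": 0, "ax": 0, "ay": 0, "az": 0}
    - {"jaw": 1.0, "x": -0.0165, "y": -0.031, "z": 0, "ax": 0, "ay": 0, "az": 0}
    - {"jaw": 1.0, "x": -0.0165, "y": -0.031, "z": 0, "ax": 0, "ay": 0, "az": 0}
    - {"jaw": 1.0, "x": -0.0165, "y": -0.031, "z": 0, "ax": 0, "ay": 0, "az": 0}
    - {"jaw": 1.0, "x": -0.0165, "y": -0.031, "z": 0, "ax": 0, "ay": 0, "az": 0}
    - {"jaw": 1.0, "x": -0.0165, "y": -0.031, "z": 0, "ax": 0, "ay": 0, "az": 0}
    - {"jaw": 1.0, "x": -0.0165, "y": -0.031, "z": 0, "ax": 0, "ay": 0, "az": 0}
    - {"jaw": 1.0, "x": -0.0165, "y": -0.031, "z": 0, "ax": 0, "ay": 0, "az": 0}
    - {"jaw": 1.0, "x": 0, "y": 0, "z": 0, "ax": 0, "ay": 0, "az": 0}

```text
clock: 8.85
ee_pos: [0.3994, 0.3345, 0.165]
tcp_rot: [[1.0, 0.006, -0.001], [0.006, -1.0, 0.003], [-0.001, -0.003, -1.0]]
ft_force: [0.1, -0.7, -4.6]
grip_width: 0.331
grip_force: 60.5
```

>>> servo_tool:
  rows:
    - {"jaw": 1.0, "x": 0, "y": 0, "z": 0.04, "ax": 0, "ay": 0, "az": 0}
    - {"jaw": 1.0, "x": 0, "y": 0, "z": 0.04, "ax": 0, "ay": 0, "az": 0}
    - {"jaw": 1.0, "x": 0, "y": 0, "z": 0.03, "ax": 0, "ay": 0, "az": 0}
    - {"jaw": 1.0, "x": 0, "y": 0, "z": 0.004, "ax": 0, "ay": 0, "az": 0}
    - {"jaw": 1.0, "x": 0, "y": 0, "z": 0.003, "ax": 0, "ay": 0, "az": 0}
    - {"jaw": 1.0, "x": 0, "y": 0, "z": 0, "ax": 0, "ay": 0, "az": 0}

```text
clock: 9.45
ee_pos: [0.4037, 0.3298, 0.0485]
tcp_rot: [[1.0, -0.001, 0.001], [-0.001, -1.0, 0.001], [0.001, -0.001, -1.0]]
ft_force: [0.5, 0.3, -4.3]
grip_width: 0.336
grip_force: 60.3
```

>>> servo_tool:
  rows:
    - {"jaw": 1.0, "x": 0, "y": 0, "z": 0.002, "ax": 0, "ay": 0, "az": 0}
    - {"jaw": 0.3, "x": 0, "y": 0, "z": 0, "ax": 0, "ay": 0, "az": 0}
    - {"jaw": 0, "x": 0, "y": 0, "z": 0, "ax": 0, "ay": 0, "az": 0}
    - {"jaw": 0, "x": 0, "y": 0, "z": 0, "ax": 0, "ay": 0, "az": 0}
    - {"jaw": 0, "x": 0, "y": 0, "z": -0.02, "ax": 0, "ay": 0, "az": 0}
    - {"jaw": 0, "x": 0, "y": 0, "z": -0.04, "ax": 0, "ay": 0, "az": 0}
    - {"jaw": 0, "x": 0, "y": 0, "z": -0.045, "ax": 0, "ay": 0, "az": 0}
    - {"jaw": 0, "x": 0, "y": 0, "z": -0.045, "ax": 0, "ay": 0, "az": 0}
    - {"jaw": 0, "x": 0.0162, "y": 0.0448, "z": 0, "ax": 0, "ay": 0, "az": 0}
    - {"jaw": 0, "x": 0.0162, "y": 0.0448, "z": 0, "ax": 0, "ay": 0, "az": 0}
    - {"jaw": 0, "x": 0.0162, "y": 0.0448, "z": 0, "ax": 0, "ay": 0, "az": 0}
    - {"jaw": 0, "x": 0.0162, "y": 0.0448, "z": 0, "ax": 0, "ay": 0, "az": 0}

```text
clock: 10.65
ee_pos: [0.468, 0.1483, 0.1959]
tcp_rot: [[1.0, -0.001, 0.001], [-0.001, -1.0, 0.0], [0.001, -0.0, -1.0]]
ft_force: [1.2, -0.3, -0.2]
grip_width: 0.999
grip_force: 0.0
```

>>> servo_tool:
  rows:
    - {"jaw": 0, "x": 0.0162, "y": 0.0448, "z": 0, "ax": 0, "ay": 0, "az": 0}
    - {"jaw": 0, "x": 0.0162, "y": 0.0448, "z": 0, "ax": 0, "ay": 0, "az": 0}
    - {"jaw": 0, "x": 0.0162, "y": 0.0448, "z": 0, "ax": 0, "ay": 0, "az": 0}
    - {"jaw": 0, "x": 0.0162, "y": 0.0448, "z": 0, "ax": 0, "ay": 0, "az": 0}
    - {"jaw": 0, "x": 0, "y": 0, "z": 0, "ax": 0, "ay": 0, "az": 0}
    - {"jaw": 0, "x": 0, "y": 0, "z": 0, "ax": 0, "ay": 0, "az": 0}

```text
clock: 11.25
ee_pos: [0.5323, -0.0306, 0.1954]
tcp_rot: [[1.0, -0.004, 0.0], [-0.004, -1.0, -0.0], [0.0, 0.0, -1.0]]
ft_force: [0.1, 0.8, 0.1]
grip_width: 0.999
grip_force: 0.0
```

Run:
```python
from h import *
p=snapshot("wrist");st()
for t in COL: print(t,look(p,t))
p=snapshot("top")
print("cob on mat?",look(p,"cobalt",z=.02))
```

```text
11.3 [ 0.532  -0.029   0.1954] [[1.0, -0.001, -0.0], [-0.001, -1.0, 0.0], [-0.0, -0.0, -1.0]] [ 0.    0.32 -0.06  1.84  0.02  0.98 -1.64] 1.001509730980278 0.0
ruby [([212, 142, 83, 88], 0.92, (array([ 0.533 , -0.0311]), 0.0364, 266)), ([488, 208, 24, 46], 0.22, (array([ 0.4922, -0.2545]), 0.0229, 704))]
cobalt []
amber [([108, 0, 105, 105], 0.86, (array([0.6364, 0.0368]), 0.0364, 1602))]
cob on mat? []
```

>>> servo_tool:
  rows:
    - {"jaw": 0, "x": 0.001, "y": 0.001, "z": 0.035, "ax": 0, "ay": 0, "az": 0}
    - {"jaw": 0, "x": 0, "y": 0, "z": 0.035, "ax": 0, "ay": 0, "az": 0}
    - {"jaw": 0, "x": 0, "y": 0, "z": 0.011, "ax": 0, "ay": 0, "az": 0}
    - {"jaw": 1.0, "x": 0, "y": 0, "z": 0, "ax": 0, "ay": 0, "az": 0}
    - {"jaw": 1.0, "x": 0, "y": 0, "z": 0, "ax": 0, "ay": 0, "az": 0}
    - {"jaw": 1.0, "x": 0, "y": 0, "z": 0, "ax": 0, "ay": 0, "az": 0}
    - {"jaw": 1.0, "x": 0, "y": 0, "z": 0, "ax": 0, "ay": 0, "az": 0}
    - {"jaw": 1.0, "x": 0, "y": 0, "z": 0, "ax": 0, "ay": 0, "az": 0}
    - {"jaw": 1.0, "x": 0, "y": 0, "z": 0, "ax": 0, "ay": 0, "az": 0}
    - {"jaw": 1.0, "x": 0, "y": 0, "z": -0.025, "ax": 0, "ay": 0, "az": 0}
    - {"jaw": 1.0, "x": 0, "y": 0, "z": -0.03, "ax": 0, "ay": 0, "az": 0}
    - {"jaw": 1.0, "x": 0, "y": 0, "z": 0, "ax": 0, "ay": 0, "az": 0}

```text
clock: 12.75
ee_pos: [0.5354, -0.0303, 0.1731]
tcp_rot: [[1.0, -0.001, 0.006], [-0.001, -1.0, 0.0], [0.006, -0.0, -1.0]]
ft_force: [1.0, 0.3, -4.6]
grip_width: 0.331
grip_force: 60.6
```

>>> servo_tool:
  rows:
    - {"jaw": 1.0, "x": -0.0058, "y": -0.045, "z": 0, "ax": 0, "ay": 0, "az": 0}
    - {"jaw": 1.0, "x": -0.0058, "y": -0.045, "z": 0, "ax": 0, "ay": 0, "az": 0}
    - {"jaw": 1.0, "x": -0.0058, "y": -0.045, "z": 0, "ax": 0, "ay": 0, "az": 0}
    - {"jaw": 1.0, "x": -0.0058, "y": -0.045, "z": 0, "ax": 0, "ay": 0, "az": 0}
    - {"jaw": 1.0, "x": -0.0058, "y": -0.045, "z": 0, "ax": 0, "ay": 0, "az": 0}
    - {"jaw": 1.0, "x": -0.0058, "y": -0.045, "z": 0, "ax": 0, "ay": 0, "az": 0}
    - {"jaw": 1.0, "x": -0.0058, "y": -0.045, "z": 0, "ax": 0, "ay": 0, "az": 0}
    - {"jaw": 1.0, "x": -0.0058, "y": -0.045, "z": 0, "ax": 0, "ay": 0, "az": 0}
    - {"jaw": 1.0, "x": 0, "y": 0, "z": 0, "ax": 0, "ay": 0, "az": 0}
    - {"jaw": 1.0, "x": 0, "y": 0, "z": 0, "ax": 0, "ay": 0, "az": 0}

```text
clock: 13.75
ee_pos: [0.4858, 0.3308, 0.1682]
tcp_rot: [[1.0, 0.002, -0.001], [0.002, -1.0, -0.001], [-0.001, 0.001, -1.0]]
ft_force: [0.4, -1.3, -4.6]
grip_width: 0.334
grip_force: 61.1
```

Run:
```python
from h import *
p=snapshot("wrist");st()
save(p,"w5.png")
print(glass(p,"cobalt",(0,150,512,230),z=.022))
```

```text
13.8 [0.4866 0.329  0.1683] [[1.0, -0.0, -0.001], [-0.0, -1.0, -0.002], [-0.001, 0.002, -1.0]] [-0.57  0.44 -0.16  1.73  0.08  0.97 -2.33] 0.329323647928344 61.10160827636719
None
```

View pics/w5.png

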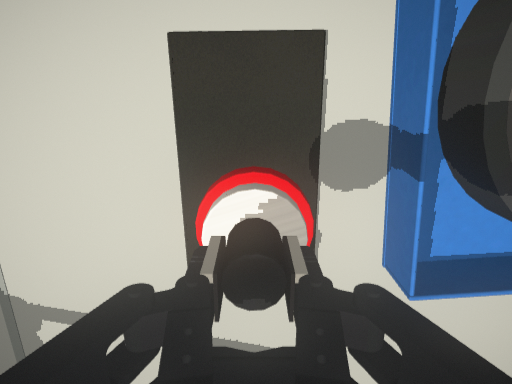

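The picture shows ruby held upright at (255,210) over the middle of the mat (mat edges x 170-325). I lower it.

>>> servo_tool:
  rows:
    - {"jaw": 1.0, "x": 0, "y": 0, "z": 0.04, "ax": 0, "ay": 0, "az": 0}
    - {"jaw": 1.0, "x": 0, "y": 0, "z": 0.04, "ax": 0, "ay": 0, "az": 0}
    - {"jaw": 1.0, "x": 0, "y": 0, "z": 0.03, "ax": 0, "ay": 0, "az": 0}
    - {"jaw": 1.0, "x": 0, "y": 0, "z": 0.005, "ax": 0, "ay": 0, "az": 0}
    - {"jaw": 1.0, "x": 0, "y": 0, "z": 0.004, "ax": 0, "ay": 0, "az": 0}
    - {"jaw": 1.0, "x": 0, "y": 0, "z": 0, "ax": 0, "ay": 0, "az": 0}

```text
clock: 14.4
ee_pos: [0.4877, 0.328, 0.0517]
tcp_rot: [[1.0, -0.003, 0.0], [-0.003, -1.0, -0.001], [0.0, 0.001, -1.0]]
ft_force: [-0.5, -0.3, -4.5]
grip_width: 0.33
grip_force: 61.9
```

>>> servo_tool:
  rows:
    - {"jaw": 1.0, "x": 0, "y": 0, "z": 0.002, "ax": 0, "ay": 0, "az": 0}
    - {"jaw": 1.0, "x": 0, "y": 0, "z": 0.001, "ax": 0, "ay": 0, "az": 0}
    - {"jaw": 1.0, "x": 0, "y": 0, "z": 0, "ax": 0, "ay": 0, "az": 0}

```text
clock: 14.7
ee_pos: [0.4882, 0.329, 0.051]
tcp_rot: [[1.0, -0.002, 0.002], [-0.002, -1.0, 0.0], [0.002, -0.0, -1.0]]
ft_force: [-8.9, -9.0, 26.9]
grip_width: 0.332
grip_force: 57.3
```

>>> servo_tool:
  rows:
    - {"jaw": 1.0, "x": 0, "y": 0, "z": -0.001, "ax": 0, "ay": 0, "az": 0}
    - {"jaw": 0.3, "x": 0, "y": 0, "z": 0, "ax": 0, "ay": 0, "az": 0}
    - {"jaw": 0, "x": 0, "y": 0, "z": 0, "ax": 0, "ay": 0, "az": 0}
    - {"jaw": 0, "x": 0, "y": 0, "z": 0, "ax": 0, "ay": 0, "az": 0}
    - {"jaw": 0, "x": 0, "y": 0, "z": -0.02, "ax": 0, "ay": 0, "az": 0}
    - {"jaw": 0, "x": 0, "y": 0, "z": -0.04, "ax": 0, "ay": 0, "az": 0}
    - {"jaw": 0, "x": 0, "y": 0, "z": -0.045, "ax": 0, "ay": 0, "az": 0}
    - {"jaw": 0, "x": 0, "y": 0, "z": -0.045, "ax": 0, "ay": 0, "az": 0}
    - {"jaw": 0, "x": 0.021, "y": 0.0415, "z": 0, "ax": 0, "ay": 0, "az": 0}
    - {"jaw": 0, "x": 0.021, "y": 0.0415, "z": 0, "ax": 0, "ay": 0, "az": 0}
    - {"jaw": 0, "x": 0.021, "y": 0.0415, "z": 0, "ax": 0, "ay": 0, "az": 0}
    - {"jaw": 0, "x": 0.021, "y": 0.0415, "z": 0, "ax": 0, "ay": 0, "az": 0}

```text
clock: 15.9
ee_pos: [0.5717, 0.1621, 0.1986]
tcp_rot: [[1.0, -0.001, 0.001], [-0.001, -1.0, 0.0], [0.001, -0.0, -1.0]]
ft_force: [0.3, 1.1, 0.2]
grip_width: 0.994
grip_force: 0.0
```

>>> servo_tool:
  rows:
    - {"jaw": 0, "x": 0.021, "y": 0.0415, "z": 0, "ax": 0, "ay": 0, "az": 0}
    - {"jaw": 0, "x": 0.021, "y": 0.0415, "z": 0, "ax": 0, "ay": 0, "az": 0}
    - {"jaw": 0, "x": 0.021, "y": 0.0415, "z": 0, "ax": 0, "ay": 0, "az": 0}
    - {"jaw": 0, "x": 0, "y": 0, "z": 0, "ax": 0, "ay": 0, "az": 0}
    - {"jaw": 0, "x": 0, "y": 0, "z": 0, "ax": 0, "ay": 0, "az": 0}

```text
clock: 16.4
ee_pos: [0.6342, 0.0375, 0.1979]
tcp_rot: [[1.0, -0.004, -0.0], [-0.004, -1.0, -0.0], [-0.0, 0.0, -1.0]]
ft_force: [-0.5, 1.2, -1.1]
grip_width: 1.0
grip_force: 0.0
```

Run:
```python
from h import *
p=snapshot("wrist");st()
for t in COL: print(t,look(p,t))
p=snapshot("top")
for t in COL: print(t,look(p,t,z=.02))
save(p,"t2.png",(120,110,240,140),3.3)
```

```text
16.45 [0.6337 0.0395 0.198 ] [[1.0, -0.001, -0.001], [-0.001, -1.0, 0.001], [-0.001, -0.001, -1.0]] [-0.09  0.48 -0.08  1.58  0.04  1.08 -1.75] 0.9970349745333176 0.0
ruby [([1, 261, 44, 60], 0.94, (array([0.5403, 0.256 ]), 0.0268, 21))]
cobalt [([40, 0, 429, 375], 0.53, None), ([471, 296, 39, 34], 0.29, None)]
amber [([210, 137, 89, 90], 0.65, (array([0.6382, 0.0381]), 0.0363, 693))]
ruby [([303, 170, 10, 38], 0.69, (array([ 0.4977, -0.2871]), 0.0369, 89)), ([146, 193, 19, 14], 0.51, (array([0.4887, 0.3284]), 0.0353, 44))]
cobalt [([146, 210, 17, 19], 0.78, (array([0.4036, 0.3304]), 0.0363, 54))]
amber []
```

View pics/t2.png

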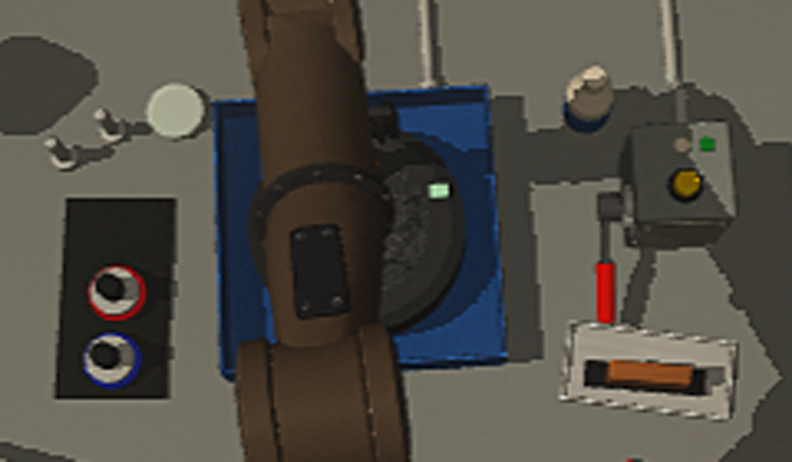

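Ruby at (117,293) and cobalt at (110,360) stand upright on the mat, and the lever hangs down at (605,290). Amber is next.

>>> servo_tool:
  rows:
    - {"jaw": 0, "x": 0.004, "y": 0.001, "z": 0.035, "ax": 0, "ay": 0, "az": 0}
    - {"jaw": 0, "x": 0, "y": 0, "z": 0.035, "ax": 0, "ay": 0, "az": 0}
    - {"jaw": 0, "x": 0, "y": 0, "z": 0.014, "ax": 0, "ay": 0, "az": 0}
    - {"jaw": 1.0, "x": 0, "y": 0, "z": 0, "ax": 0, "ay": 0, "az": 0}
    - {"jaw": 1.0, "x": 0, "y": 0, "z": 0, "ax": 0, "ay": 0, "az": 0}
    - {"jaw": 1.0, "x": 0, "y": 0, "z": 0, "ax": 0, "ay": 0, "az": 0}
    - {"jaw": 1.0, "x": 0, "y": 0, "z": 0, "ax": 0, "ay": 0, "az": 0}
    - {"jaw": 1.0, "x": 0, "y": 0, "z": 0, "ax": 0, "ay": 0, "az": 0}
    - {"jaw": 1.0, "x": 0, "y": 0, "z": 0, "ax": 0, "ay": 0, "az": 0}
    - {"jaw": 1.0, "x": 0, "y": 0, "z": -0.025, "ax": 0, "ay": 0, "az": 0}
    - {"jaw": 1.0, "x": 0, "y": 0, "z": -0.03, "ax": 0, "ay": 0, "az": 0}
    - {"jaw": 1.0, "x": 0, "y": 0, "z": 0, "ax": 0, "ay": 0, "az": 0}

```text
clock: 18.0
ee_pos: [0.6402, 0.0384, 0.1737]
tcp_rot: [[1.0, -0.001, 0.007], [-0.001, -1.0, 0.001], [0.007, -0.001, -1.0]]
ft_force: [1.2, -0.2, -3.9]
grip_width: 0.333
grip_force: 60.4
```

>>> servo_tool:
  rows:
    - {"jaw": 1.0, "x": -0.0094, "y": -0.0415, "z": 0, "ax": 0, "ay": 0, "az": 0}
    - {"jaw": 1.0, "x": -0.0094, "y": -0.0415, "z": 0, "ax": 0, "ay": 0, "az": 0}
    - {"jaw": 1.0, "x": -0.0094, "y": -0.0415, "z": 0, "ax": 0, "ay": 0, "az": 0}
    - {"jaw": 1.0, "x": -0.0094, "y": -0.0415, "z": 0, "ax": 0, "ay": 0, "az": 0}
    - {"jaw": 1.0, "x": -0.0094, "y": -0.0415, "z": 0, "ax": 0, "ay": 0, "az": 0}
    - {"jaw": 1.0, "x": -0.0094, "y": -0.0415, "z": 0, "ax": 0, "ay": 0, "az": 0}
    - {"jaw": 1.0, "x": -0.0094, "y": -0.0415, "z": 0, "ax": 0, "ay": 0, "az": 0}
    - {"jaw": 1.0, "x": 0, "y": 0, "z": 0.02, "ax": 0, "ay": 0, "az": 0}
    - {"jaw": 1.0, "x": 0, "y": 0, "z": 0.04, "ax": 0, "ay": 0, "az": 0}
    - {"jaw": 1.0, "x": 0, "y": 0, "z": 0, "ax": 0, "ay": 0, "az": 0}
    - {"jaw": 1.0, "x": 0, "y": 0, "z": 0, "ax": 0, "ay": 0, "az": 0}

```text
clock: 19.1
ee_pos: [0.5716, 0.3277, 0.1085]
tcp_rot: [[1.0, -0.001, -0.002], [-0.001, -1.0, -0.002], [-0.002, 0.002, -1.0]]
ft_force: [0.2, -0.0, -3.8]
grip_width: 0.33
grip_force: 60.6
```

>>> servo_tool:
  rows:
    - {"jaw": 1.0, "x": 0, "y": 0, "z": 0.03, "ax": 0, "ay": 0, "az": 0}
    - {"jaw": 1.0, "x": 0, "y": 0, "z": 0.02, "ax": 0, "ay": 0, "az": 0}
    - {"jaw": 1.0, "x": 0, "y": 0, "z": 0.005, "ax": 0, "ay": 0, "az": 0}
    - {"jaw": 1.0, "x": 0, "y": 0, "z": 0.001, "ax": 0, "ay": 0, "az": 0}
    - {"jaw": 1.0, "x": 0, "y": 0, "z": 0, "ax": 0, "ay": 0, "az": 0}

```text
clock: 19.6
ee_pos: [0.5734, 0.3292, 0.0551]
tcp_rot: [[1.0, -0.001, 0.002], [-0.001, -1.0, 0.001], [0.002, -0.001, -1.0]]
ft_force: [0.8, -0.1, -3.6]
grip_width: 0.327
grip_force: 60.9
```

>>> servo_tool:
  rows:
    - {"jaw": 1.0, "x": 0, "y": 0, "z": 0.002, "ax": 0, "ay": 0, "az": 0}
    - {"jaw": 1.0, "x": 0, "y": 0, "z": 0, "ax": 0, "ay": 0, "az": 0}

```text
clock: 19.8
ee_pos: [0.5728, 0.329, 0.0523]
tcp_rot: [[1.0, -0.001, 0.001], [-0.001, -1.0, 0.001], [0.001, -0.001, -1.0]]
ft_force: [0.7, 0.3, -1.9]
grip_width: 0.335
grip_force: 61.2
```

>>> servo_tool:
  rows:
    - {"jaw": 0.3, "x": 0, "y": 0, "z": 0, "ax": 0, "ay": 0, "az": 0}
    - {"jaw": 0, "x": 0, "y": 0, "z": 0, "ax": 0, "ay": 0, "az": 0}
    - {"jaw": 0, "x": 0, "y": 0, "z": 0, "ax": 0, "ay": 0, "az": 0}
    - {"jaw": 0, "x": 0, "y": 0, "z": -0.02, "ax": 0, "ay": 0, "az": 0}
    - {"jaw": 0, "x": 0, "y": 0, "z": -0.045, "ax": 0, "ay": 0, "az": 0}
    - {"jaw": 0, "x": 0, "y": 0, "z": -0.045, "ax": 0, "ay": 0, "az": 0}
    - {"jaw": 0, "x": 0, "y": 0, "z": -0.045, "ax": 0, "ay": 0, "az": 0}
    - {"jaw": 0, "x": 0, "y": 0, "z": -0.045, "ax": 0, "ay": 0, "az": 0}
    - {"jaw": 0, "x": -0.0074, "y": 0.0471, "z": -0.01, "ax": 0, "ay": 0, "az": 0}
    - {"jaw": 0, "x": -0.0074, "y": 0.0471, "z": 0, "ax": 0, "ay": 0, "az": 0}
    - {"jaw": 0, "x": -0.0074, "y": 0.0471, "z": 0, "ax": 0, "ay": 0, "az": 0}
    - {"jaw": 0, "x": -0.0074, "y": 0.0471, "z": 0, "ax": 0, "ay": 0, "az": 0}

```text
clock: 21.0
ee_pos: [0.5421, 0.1386, 0.2618]
tcp_rot: [[1.0, -0.001, 0.001], [-0.001, -1.0, 0.0], [0.001, -0.0, -1.0]]
ft_force: [0.3, -0.7, -0.3]
grip_width: 0.999
grip_force: 0.0
```

>>> servo_tool:
  rows:
    - {"jaw": 0, "x": -0.0074, "y": 0.0471, "z": 0, "ax": 0, "ay": 0, "az": 0}
    - {"jaw": 0, "x": -0.0074, "y": 0.0471, "z": 0, "ax": 0, "ay": 0, "az": 0}
    - {"jaw": 0, "x": -0.0074, "y": 0.0471, "z": 0, "ax": 0, "ay": 0, "az": 0}
    - {"jaw": 0, "x": -0.0074, "y": 0.0471, "z": 0, "ax": 0, "ay": 0, "az": 0}
    - {"jaw": 0, "x": -0.0074, "y": 0.0471, "z": 0, "ax": 0, "ay": 0, "az": 0}
    - {"jaw": 0, "x": -0.0074, "y": 0.0471, "z": 0, "ax": 0, "ay": 0, "az": 0}
    - {"jaw": 0, "x": -0.0074, "y": 0.0471, "z": 0, "ax": 0, "ay": 0, "az": 0}
    - {"jaw": 0, "x": -0.0074, "y": 0.0471, "z": 0, "ax": 0, "ay": 0, "az": 0}
    - {"jaw": 0, "x": -0.0074, "y": 0.0471, "z": 0, "ax": 0, "ay": 0, "az": 0}
    - {"jaw": 0, "x": -0.0074, "y": 0.0471, "z": 0, "ax": 0, "ay": 0, "az": 0}
    - {"jaw": 0, "x": 0, "y": 0, "z": 0, "ax": 0, "ay": 0, "az": 0}
    - {"jaw": 0, "x": 0, "y": 0, "z": 0, "ax": 0, "ay": 0, "az": 0}

```text
clock: 22.2
ee_pos: [0.4675, -0.3318, 0.2613]
tcp_rot: [[1.0, -0.004, -0.0], [-0.004, -1.0, -0.0], [-0.0, 0.0, -1.0]]
ft_force: [0.1, 1.1, -0.8]
grip_width: 1.001
grip_force: 0.0
```

Run:
```python
from h import *
p=snapshot("wrist");st()
save(p,"w6.png",None,1.5)
blobs(p,(5,100,60),(17,255,255),.07,"wood");blobs(p,(0,150,80),(4,255,255),.061,"red")
print([np.round(x,3).tolist() for x in ray(p,256,192)])
q=snapshot("top")
for t in COL: print(t,look(q,t,z=.02))
```

```text
22.25 [ 0.4682 -0.3303  0.2613] [[1.0, -0.001, 0.0], [-0.001, -1.0, 0.001], [0.0, -0.001, -1.0]] [ 0.4   0.32  0.16  1.67 -0.06  1.15 -1.  ] 1.0001410232357746 0.0
wood [214, 208, 86, 36, 2669] cen [256.1 225.8] [ 0.3962 -0.3342] rect [ 0.3965 -0.3348] [[0.3794, -0.2838], [0.4196, -0.2876], [0.4131, -0.3845], [0.3725, -0.3839]]
wood [61, 375, 29, 9, 169] cen [ 73.5 380.1] [ 0.1665 -0.0827] rect [ 0.1683 -0.0851] [[0.1612, -0.0645], [0.1754, -0.0672], [0.1753, -0.1055], [0.1611, -0.1032]]
red [465, 0, 47, 93, 3379] cen [492.   40.3] [ 0.5915 -0.569 ] rect [ 0.5863 -0.5661] [[0.6269, -0.5352], [0.6267, -0.5793], [0.5424, -0.5997], [0.5426, -0.5519]]
red [192, 111, 31, 66, 1284] cen [208.3 144.1] [ 0.4893 -0.2822] rect [ 0.4897 -0.2824] [[0.5214, -0.2654], [0.5259, -0.2891], [0.456, -0.3005], [0.451, -0.2753]]
red [207, 276, 55, 74, 2022] cen [236.4 315.6] [ 0.2647 -0.3084] rect [ 0.2633 -0.311 ] [[0.2162, -0.2664], [0.3279, -0.3178], [0.3073, -0.3527], [0.1919, -0.3035]]
[[0.543, -0.332, 0.404], [-0.303, -0.006, -0.953]]
ruby [([146, 194, 18, 11], 0.66, (array([0.4887, 0.3284]), 0.0353, 39)), ([323, 214, 20, 20], 0.35, None)]
cobalt []
amber [([322, 213, 22, 23], 0.72, (array([ 0.3962, -0.3841]), 0.0119, 12)), ([147, 172, 17, 16], 0.62, (array([0.5743, 0.3289]), 0.0363, 52))]
```

View pics/w6.png

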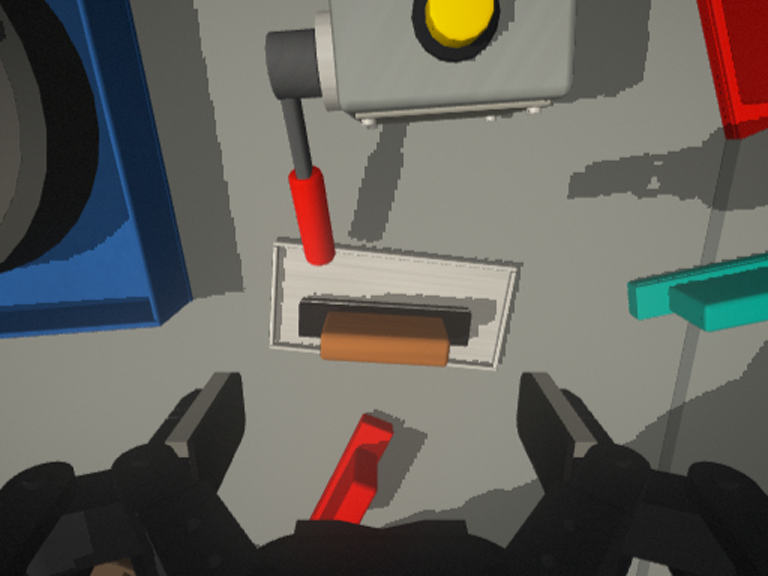

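The scraper (black block, wooden grip) lies in the tray at (385,335). The look-alikes are red at (350,470) and (740,70) and turquoise at (700,295). Only the black and wood one fits, so I measure it.

Run:
```python
from h import *
from scipy.optimize import minimize
def box(x,y,a,w,l,z0,z1):
    c,s=np.cos(a),np.sin(a)
    return [[x+c*u-s*v,y+s*u+c*v,z] for u in(-w/2,w/2) for v in(-l/2,l/2) for z in (z0,z1)]
for n in ["wrist","top"]:
    p=snapshot(n);hsv=cv2.cvtColor(p["pixels"],cv2.COLOR_BGR2HSV)
    m=cv2.inRange(hsv,(4,90,50),(19,255,255));c0=proj(p,[[.395,-.334,.05]])[0].astype(int)
    k,l,s,c=cv2.connectedComponentsWithStats(m);i=np.argmin([np.hypot(*(c[j]-c0))-(s[j,4]>60)*1e3 for j in range(1,k)])+1
    S=8;mm=cv2.resize((l==i).astype(np.uint8),None,fx=S,fy=S,interpolation=cv2.INTER_NEAREST)
    x0,y0=c0-60;mm=mm[y0*S:(y0+120)*S,x0*S:(x0+120)*S]
    def cost(v):
        h=cv2.convexHull(proj(p,box(v[0],v[1],v[2],.024,.1,.022,.074)).astype(np.float32)).reshape(-1,2)
        im=np.zeros_like(mm);cv2.fillConvexPoly(im,((h+.5-[x0,y0])*S).astype(int),1)
        return np.count_nonzero(im!=mm)/S/S
    r=minimize(cost,[.393,-.334,-.05],method="Nelder-Mead",options=dict(initial_simplex=[[.393,-.334,-.05],[.4,-.334,-.05],[.393,-.328,-.05],[.393,-.334,.02]],xatol=1e-4,fatol=.1))
    print(n,r.x.round(4),r.fun,s[i].tolist())
    if n=="wrist":
        print("tray",[atz(p,u/1.5,v/1.5,.012).tolist() for u,v in [(273,240),(521,263),(497,370),(270,348)]])
```

```text
wrist [ 0.3889 -0.3342 -0.0611] 283.734375 [216, 208, 86, 38, 2701]
tray [[0.4624, -0.238], [0.4427, -0.4495], [0.3407, -0.4367], [0.3625, -0.2286]]
top [ 0.3757 -0.2519 -0.3415] 698.6875 [259, 216, 52, 55, 898]
```

>>> servo_tool:
  rows:
    - {"jaw": 0, "x": -0.0385, "y": 0.002, "z": 0, "ax": 0, "ay": 0, "az": 0}
    - {"jaw": 0, "x": -0.0385, "y": 0.002, "z": 0, "ax": 0, "ay": 0, "az": 0}
    - {"jaw": 0, "x": 0, "y": 0, "z": 0, "ax": 0, "ay": 0, "az": -0.0477}
    - {"jaw": 0, "x": 0, "y": 0, "z": 0, "ax": 0, "ay": 0, "az": -0.0477}
    - {"jaw": 0, "x": 0, "y": 0, "z": 0, "ax": 0, "ay": 0, "az": -0.0477}
    - {"jaw": 0, "x": 0, "y": 0, "z": 0, "ax": 0, "ay": 0, "az": -0.0477}
    - {"jaw": 0, "x": 0, "y": 0, "z": 0, "ax": 0, "ay": 0, "az": -0.0477}
    - {"jaw": 0, "x": 0, "y": 0, "z": 0, "ax": 0, "ay": 0, "az": -0.0477}
    - {"jaw": 0, "x": 0, "y": 0, "z": 0, "ax": 0, "ay": 0, "az": -0.0477}
    - {"jaw": 0, "x": 0, "y": 0, "z": 0, "ax": 0, "ay": 0, "az": -0.0477}
    - {"jaw": 0, "x": 0, "y": 0, "z": 0, "ax": 0, "ay": 0, "az": -0.0477}
    - {"jaw": 0, "x": 0, "y": 0, "z": 0, "ax": 0, "ay": 0, "az": -0.0477}

```text
clock: 23.75
ee_pos: [0.3913, -0.3341, 0.2614]
tcp_rot: [[0.066, 0.998, 0.0], [0.998, -0.066, -0.0], [-0.0, 0.0, -1.0]]
ft_force: [0.4, 0.1, -1.4]
grip_width: 1.002
grip_force: 0.0
```

>>> servo_tool:
  rows:
    - {"jaw": 0, "x": 0, "y": 0, "z": 0.04, "ax": 0, "ay": 0, "az": 0}
    - {"jaw": 0, "x": 0, "y": 0, "z": 0.04, "ax": 0, "ay": 0, "az": 0}
    - {"jaw": 0, "x": 0, "y": 0, "z": 0.04, "ax": 0, "ay": 0, "az": 0}
    - {"jaw": 0, "x": 0, "y": 0, "z": 0, "ax": 0, "ay": 0, "az": 0}

```text
clock: 24.15
ee_pos: [0.3885, -0.3322, 0.1373]
tcp_rot: [[0.072, 0.997, -0.007], [0.997, -0.072, 0.005], [0.004, -0.007, -1.0]]
ft_force: [-0.7, 0.1, -0.1]
grip_width: 0.997
grip_force: 0.0
```

Run:
```python
from h import *
p=snapshot("wrist");st()
save(p,"w7.png",None,1)
```

```text
24.2 [ 0.3899 -0.3333  0.1401] [[0.072, 0.997, -0.004], [0.997, -0.072, 0.003], [0.002, -0.004, -1.0]] [ 0.65  0.36 -0.06  1.95  0.03  0.84  0.5 ] 0.9968511012354387 0.0
```

View pics/w7.png

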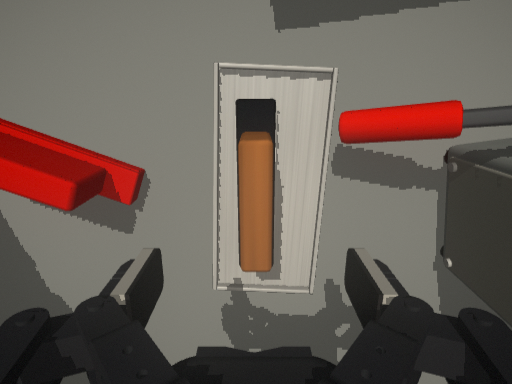

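The grip at (256,200) lies centred between the fingers and lined up with them, with the lever grip clear at (400,120). I lower and grip.

>>> servo_tool:
  rows:
    - {"jaw": 0, "x": 0, "y": 0, "z": 0.035, "ax": 0, "ay": 0, "az": 0}
    - {"jaw": 0, "x": 0, "y": 0, "z": 0.035, "ax": 0, "ay": 0, "az": 0}
    - {"jaw": 0, "x": 0, "y": 0, "z": 0.02, "ax": 0, "ay": 0, "az": 0}
    - {"jaw": 0, "x": 0, "y": 0, "z": 0.01, "ax": 0, "ay": 0, "az": 0}
    - {"jaw": 1.0, "x": 0, "y": 0, "z": 0, "ax": 0, "ay": 0, "az": 0}
    - {"jaw": 1.0, "x": 0, "y": 0, "z": 0, "ax": 0, "ay": 0, "az": 0}
    - {"jaw": 1.0, "x": 0, "y": 0, "z": 0, "ax": 0, "ay": 0, "az": 0}
    - {"jaw": 1.0, "x": 0, "y": 0, "z": 0, "ax": 0, "ay": 0, "az": 0}
    - {"jaw": 1.0, "x": 0, "y": 0, "z": 0, "ax": 0, "ay": 0, "az": 0}
    - {"jaw": 1.0, "x": 0, "y": 0, "z": 0, "ax": 0, "ay": 0, "az": 0}

```text
clock: 25.2
ee_pos: [0.3915, -0.335, 0.0423]
tcp_rot: [[0.073, 0.997, 0.001], [0.997, -0.073, -0.001], [-0.001, 0.001, -1.0]]
ft_force: [-2.2, 0.9, 8.4]
grip_width: 0.271
grip_force: 59.4
```

>>> servo_tool:
  rows:
    - {"jaw": 1.0, "x": 0, "y": 0, "z": -0.02, "ax": 0, "ay": 0, "az": 0}
    - {"jaw": 1.0, "x": 0, "y": 0, "z": -0.035, "ax": 0, "ay": 0, "az": 0}
    - {"jaw": 1.0, "x": 0, "y": 0, "z": -0.035, "ax": 0, "ay": 0, "az": 0}
    - {"jaw": 1.0, "x": 0, "y": 0, "z": -0.04, "ax": 0, "ay": 0, "az": 0}
    - {"jaw": 1.0, "x": 0, "y": 0, "z": 0, "ax": 0, "ay": 0, "az": 0}

```text
clock: 25.7
ee_pos: [0.3934, -0.3363, 0.1764]
tcp_rot: [[0.073, 0.997, 0.007], [0.997, -0.073, -0.005], [-0.004, 0.007, -1.0]]
ft_force: [-0.3, -1.1, -3.6]
grip_width: 0.273
grip_force: 60.0
```

>>> servo_tool:
  rows:
    - {"jaw": 1.0, "x": 0.0445, "y": 0.0122, "z": 0, "ax": 0, "ay": 0, "az": 0}
    - {"jaw": 1.0, "x": 0.0445, "y": 0.0122, "z": 0, "ax": 0, "ay": 0, "az": 0}
    - {"jaw": 1.0, "x": 0.0445, "y": 0.0122, "z": 0, "ax": 0, "ay": 0, "az": 0}
    - {"jaw": 1.0, "x": 0.0445, "y": 0.0122, "z": 0, "ax": 0, "ay": 0, "az": 0}
    - {"jaw": 1.0, "x": 0.0445, "y": 0.0122, "z": 0, "ax": 0, "ay": 0, "az": 0}
    - {"jaw": 1.0, "x": 0.0445, "y": 0.0122, "z": 0, "ax": 0, "ay": 0, "az": 0}
    - {"jaw": 1.0, "x": 0.0445, "y": 0.0122, "z": 0, "ax": 0, "ay": 0, "az": 0}
    - {"jaw": 1.0, "x": 0.0445, "y": 0.0122, "z": 0, "ax": 0, "ay": 0, "az": 0}
    - {"jaw": 1.0, "x": 0.0445, "y": 0.0122, "z": 0, "ax": 0, "ay": 0, "az": 0}
    - {"jaw": 1.0, "x": 0.0445, "y": 0.0122, "z": 0, "ax": 0, "ay": 0, "az": 0}
    - {"jaw": 1.0, "x": 0, "y": 0, "z": 0, "ax": 0, "ay": 0, "az": 0}
    - {"jaw": 1.0, "x": 0, "y": 0, "z": 0, "ax": 0, "ay": 0, "az": 0}

```text
clock: 26.9
ee_pos: [0.5446, 0.1015, 0.1703]
tcp_rot: [[0.07, 0.998, -0.002], [0.998, -0.07, -0.0], [-0.0, -0.002, -1.0]]
ft_force: [-0.7, -1.3, -3.6]
grip_width: 0.268
grip_force: 59.8
```

Run:
```python
from h import *
st();p=snapshot("wrist");q=snapshot("side")
im=np.hstack([p["pixels"],q["pixels"][120:320,120:340].repeat(2,0).repeat(2,1)[:384]])
cv2.imwrite("pics/c8.png",cv2.resize(im,None,fx=.83,fy=.83))
blobs(p,(35,15,140),(95,140,255),.08,"chip",60)
```

```text
26.9 [0.5446 0.1015 0.1703] [[0.07, 0.998, -0.002], [0.998, -0.07, -0.0], [-0.0, -0.002, -1.0]] [-0.11  0.4  -0.23  1.81  0.11  0.95 -0.45] 0.26794288098567937 59.82507348060608
chip [432, 0, 38, 10, 93] cen [445.3   3.9] [0.6778 0.2244] rect [0.6811 0.2233] [[0.6689, 0.2234], [0.6693, 0.2282], [0.6933, 0.2232], [0.6931, 0.2185]]
chip [294, 133, 36, 32, 141] cen [311.3 150.7] [0.5889 0.1337] rect [0.5895 0.1354] [[0.5749, 0.1404], [0.5975, 0.1478], [0.6043, 0.1303], [0.5812, 0.1226]]
chip [355, 157, 34, 35, 187] cen [368.2 174.8] [0.632 0.112] rect [0.6344 0.1122] [[0.6203, 0.1063], [0.6314, 0.1282], [0.6482, 0.118], [0.6374, 0.0955]]
chip [157, 280, 18, 11, 70] cen [166.3 284.5] [0.4631 0.0266] rect [0.4624 0.0257] [[0.4549, 0.0279], [0.4593, 0.0335], [0.4699, 0.0235], [0.4655, 0.0178]]
```

View pics/c8.png

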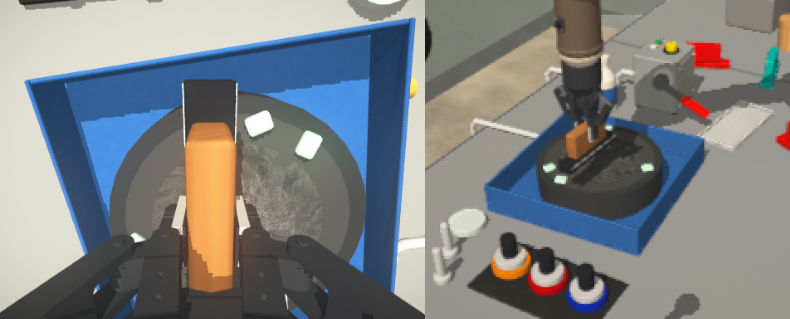

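The left half shows two chips at (260,123) and (310,145) ahead of the blade. The right half shows the three glasses upright on the mat and the lever down. I lower the blade beside the chips.

>>> servo_tool:
  rows:
    - {"jaw": 1.0, "x": 0, "y": 0, "z": 0.03, "ax": 0, "ay": 0, "az": 0}
    - {"jaw": 1.0, "x": 0, "y": 0, "z": 0.02, "ax": 0, "ay": 0, "az": 0}
    - {"jaw": 1.0, "x": 0, "y": 0, "z": 0.006, "ax": 0, "ay": 0, "az": 0}
    - {"jaw": 1.0, "x": 0, "y": 0, "z": 0.002, "ax": 0, "ay": 0, "az": 0}
    - {"jaw": 1.0, "x": 0, "y": 0, "z": 0, "ax": 0, "ay": 0, "az": 0}

```text
clock: 27.5
ee_pos: [0.5456, 0.0997, 0.1139]
tcp_rot: [[0.074, 0.997, 0.001], [0.997, -0.074, -0.0], [0.0, 0.001, -1.0]]
ft_force: [0.6, -0.6, -2.4]
grip_width: 0.271
grip_force: 59.8
```

>>> servo_tool:
  rows:
    - {"jaw": 1.0, "x": 0, "y": 0, "z": 0.003, "ax": 0, "ay": 0, "az": 0}
    - {"jaw": 1.0, "x": 0, "y": 0, "z": 0, "ax": 0, "ay": 0, "az": 0}
    - {"jaw": 1.0, "x": 0, "y": 0.01, "z": 0, "ax": 0, "ay": 0, "az": 0}
    - {"jaw": 1.0, "x": 0, "y": 0.01, "z": 0, "ax": 0, "ay": 0, "az": 0}

```text
clock: 27.9
ee_pos: [0.5663, 0.0989, 0.1108]
tcp_rot: [[0.073, 0.997, 0.001], [0.997, -0.073, 0.0], [0.0, 0.001, -1.0]]
ft_force: [-0.0, -0.6, -2.7]
grip_width: 0.269
grip_force: 59.9
```

>>> servo_tool:
  rows:
    - {"jaw": 1.0, "x": 0, "y": 0.01, "z": 0, "ax": 0, "ay": 0, "az": 0}
    - {"jaw": 1.0, "x": 0, "y": 0.01, "z": 0, "ax": 0, "ay": 0, "az": 0}
    - {"jaw": 1.0, "x": 0, "y": 0.01, "z": 0, "ax": 0, "ay": 0, "az": 0}
    - {"jaw": 1.0, "x": 0, "y": 0.01, "z": 0, "ax": 0, "ay": 0, "az": 0}
    - {"jaw": 1.0, "x": 0, "y": 0.01, "z": 0, "ax": 0, "ay": 0, "az": 0}
    - {"jaw": 1.0, "x": 0, "y": 0.01, "z": 0, "ax": 0, "ay": 0, "az": 0}
    - {"jaw": 1.0, "x": 0, "y": 0.01, "z": 0, "ax": 0, "ay": 0, "az": 0}
    - {"jaw": 1.0, "x": 0, "y": 0.01, "z": 0, "ax": 0, "ay": 0, "az": 0}
    - {"jaw": 1.0, "x": 0, "y": 0.01, "z": 0, "ax": 0, "ay": 0, "az": 0}
    - {"jaw": 1.0, "x": 0, "y": 0.008, "z": 0, "ax": 0, "ay": 0, "az": 0}
    - {"jaw": 1.0, "x": 0, "y": 0, "z": 0, "ax": 0, "ay": 0, "az": 0}

```text
clock: 29.0
ee_pos: [0.6642, 0.0914, 0.1102]
tcp_rot: [[0.074, 0.997, 0.001], [0.997, -0.074, -0.0], [-0.0, 0.001, -1.0]]
ft_force: [0.5, 0.2, -3.4]
grip_width: 0.271
grip_force: 60.0
```

Run:
```python
from h import *
st();p=snapshot("wrist");q=snapshot("side")
blobs(p,(35,15,140),(95,140,255),.08,"chipW",60)
blobs(q,(35,15,140),(95,140,255),.08,"chipS",8)
save(p,"w9.png")
```

```text
29.0 [0.6642 0.0914 0.1102] [[0.074, 0.997, 0.001], [0.997, -0.074, -0.0], [-0.0, 0.001, -1.0]] [-0.09  0.63 -0.19  1.57  0.14  0.96 -0.4 ] 0.27053240032442377 59.994553327560425
chipW [285, 120, 29, 26, 112] cen [299.6 135.5] [0.6923 0.1437] rect [0.6933 0.1444] [[0.6836, 0.1437], [0.6993, 0.1516], [0.7029, 0.1452], [0.687, 0.1371]]
chipW [301, 140, 33, 35, 178] cen [315.9 159.6] [0.7009 0.1297] rect [0.7016 0.1311] [[0.6912, 0.128], [0.7013, 0.1421], [0.7119, 0.1342], [0.702, 0.1197]]
chipS [311, 0, 5, 4, 11] cen [313.    1.2] [ 2.3549 -5.0798] rect [ 2.3426 -5.0502] [[2.4272, -5.1785], [2.3763, -5.2056], [2.2615, -4.9272], [2.3103, -4.9012]]
chipS [343, 0, 7, 4, 13] cen [345.5   1.4] [ 1.9414 -5.2766] rect [ 1.9337 -5.2698] [[1.9599, -5.2061], [2.0265, -5.4143], [1.9071, -5.3342], [1.8452, -5.132]]
chipS [351, 0, 4, 6, 10] cen [352.7   2.5] [ 1.8173 -5.218 ] rect [ 1.8085 -5.2063] [[1.8968, -5.3787], [1.8921, -5.4866], [1.7248, -5.0429], [1.7311, -4.9472]]
chipS [356, 1, 5, 5, 11] cen [357.7   2.3] [ 1.7625 -5.2722] rect [ 1.7691 -5.2713] [[1.7953, -5.2297], [1.8522, -5.5436], [1.
[... 6816 characters left out ...]
 -0.0732] [[0.6188, -0.064], [0.6209, -0.0955], [0.5994, -0.0825], [0.5977, -0.0515]]
chipS [250, 218, 8, 6, 34] cen [253.4 220.5] [0.4529 0.0169] rect [0.4533 0.0158] [[0.4701, 0.0138], [0.453, -0.005], [0.4367, 0.0178], [0.4536, 0.0362]]
chipS [173, 228, 9, 10, 60] cen [177.2 232.2] [0.643 0.196] rect [0.643  0.1962] [[0.6418, 0.2205], [0.6697, 0.1771], [0.6443, 0.1712], [0.6172, 0.2146]]
chipS [136, 248, 7, 5, 14] cen [138.5 249.9] [0.6924 0.3273] rect [0.6927 0.326 ] [[0.6973, 0.3365], [0.6962, 0.3115], [0.6882, 0.3154], [0.6894, 0.3403]]
chipS [144, 259, 5, 3, 9] cen [146.7 260.2] [0.6361 0.3534] rect [0.6386 0.3536] [[0.6472, 0.3529], [0.6364, 0.3471], [0.6301, 0.3543], [0.6408, 0.36]]
```

View pics/w9.png

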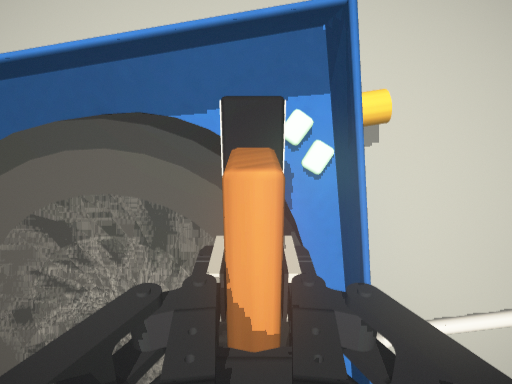

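Both chips, at (298,127) and (318,157), now lie on the blue gutter floor. Next is the chip at about (0.609,-0.078).

>>> servo_tool:
  rows:
    - {"jaw": 1.0, "x": 0, "y": 0, "z": -0.025, "ax": 0, "ay": 0, "az": 0}
    - {"jaw": 1.0, "x": 0, "y": 0, "z": -0.025, "ax": 0, "ay": 0, "az": 0}
    - {"jaw": 1.0, "x": -0.0348, "y": -0.0213, "z": 0, "ax": 0, "ay": 0, "az": 0}
    - {"jaw": 1.0, "x": -0.0348, "y": -0.0213, "z": 0, "ax": 0, "ay": 0, "az": 0}
    - {"jaw": 1.0, "x": -0.0348, "y": -0.0213, "z": 0, "ax": 0, "ay": 0, "az": 0}
    - {"jaw": 1.0, "x": -0.0348, "y": -0.0213, "z": 0, "ax": 0, "ay": 0, "az": 0}
    - {"jaw": 1.0, "x": -0.0348, "y": -0.0213, "z": 0, "ax": 0, "ay": 0, "az": 0}
    - {"jaw": 1.0, "x": 0, "y": 0, "z": 0, "ax": 0, "ay": 0, "az": 0}
    - {"jaw": 1.0, "x": 0, "y": 0, "z": 0, "ax": 0, "ay": 0, "az": 0}

```text
clock: 30.0
ee_pos: [0.5433, -0.075, 0.1607]
tcp_rot: [[0.075, 0.997, 0.0], [0.997, -0.075, -0.0], [-0.0, 0.0, -1.0]]
ft_force: [0.4, 0.8, -3.7]
grip_width: 0.269
grip_force: 60.3
```

```bash
cat >> h.py <<'E'
def chips(p,mn=8):
    hsv=cv2.cvtColor(p["pixels"],cv2.COLOR_BGR2HSV);n,l,s,c=cv2.connectedComponentsWithStats(cv2.inRange(hsv,(35,15,140),(95,140,255)))
    for i in range(1,n):
        w=atz(p,*c[i],.08);w2=atz(p,*c[i],.015)
        if s[i,4]>=mn and .38<w2[0]<.78 and -.2<w2[1]<.24: print(s[i,4],c[i].round(),"plate",w,"r",np.hypot(*(w-[.566,.018])).round(3),"floor",w2)
E
python3 - <<'E'
from h import *
st()
for n in ["side","top","wrist"]: print(n);chips(snapshot(n))
E
```

```text
30.0 [ 0.5433 -0.075   0.1607] [[0.075, 0.997, 0.0], [0.997, -0.075, -0.0], [-0.0, 0.0, -1.0]] [ 0.19  0.39 -0.2   1.84  0.1   0.92 -0.13] 0.2693767351993501 60.25934815406799
side
12 [228. 197.] plate [ 0.6111 -0.0688] r 0.098 floor [ 0.6692 -0.1554]
32 [254. 220.] plate [0.4526 0.0168] r 0.113 floor [ 0.4986 -0.0634]
60 [177. 232.] plate [0.6429 0.1966] r 0.194 floor [0.7034 0.1301]
top
20 [208. 147.] plate [0.6962 0.1081] r 0.158 floor [0.7173 0.1165]
18 [203. 150.] plate [0.6815 0.1307] r 0.161 floor [0.702 0.14 ]
wrist
281 [122.  91.] plate [0.4603 0.0111] r 0.106 floor [0.4345 0.0132]
171 [339. 195.] plate [ 0.6075 -0.0738] r 0.101 floor [ 0.6246 -0.0963]
```

>>> servo_tool:
  rows:
    - {"jaw": 1.0, "x": 0, "y": 0, "z": 0.025, "ax": 0, "ay": 0, "az": 0}
    - {"jaw": 1.0, "x": 0, "y": 0, "z": 0.02, "ax": 0, "ay": 0, "az": 0}
    - {"jaw": 1.0, "x": 0, "y": 0, "z": 0.005, "ax": 0, "ay": 0, "az": 0}
    - {"jaw": 1.0, "x": 0, "y": 0, "z": 0, "ax": 0, "ay": 0, "az": 0}
    - {"jaw": 1.0, "x": 0, "y": 0.012, "z": 0, "ax": 0, "ay": 0, "az": 0}
    - {"jaw": 1.0, "x": 0, "y": 0.012, "z": 0, "ax": 0, "ay": 0, "az": 0}

```text
clock: 30.75
ee_pos: [0.5698, -0.0757, 0.1113]
tcp_rot: [[0.073, 0.997, 0.002], [0.997, -0.073, -0.0], [0.0, 0.002, -1.0]]
ft_force: [0.8, -0.4, -3.5]
grip_width: 0.269
grip_force: 60.2
```

>>> servo_tool:
  rows:
    - {"jaw": 1.0, "x": 0, "y": 0.01, "z": 0, "ax": 0, "ay": 0, "az": 0}
    - {"jaw": 1.0, "x": 0, "y": 0.01, "z": 0, "ax": 0, "ay": 0, "az": 0}
    - {"jaw": 1.0, "x": 0, "y": 0.01, "z": 0, "ax": 0, "ay": 0, "az": 0}
    - {"jaw": 1.0, "x": 0, "y": 0.01, "z": 0, "ax": 0, "ay": 0, "az": 0}
    - {"jaw": 1.0, "x": 0, "y": 0.01, "z": 0, "ax": 0, "ay": 0, "az": 0}
    - {"jaw": 1.0, "x": 0, "y": 0.01, "z": 0, "ax": 0, "ay": 0, "az": 0}
    - {"jaw": 1.0, "x": 0, "y": 0.01, "z": 0, "ax": 0, "ay": 0, "az": 0}
    - {"jaw": 1.0, "x": 0, "y": 0.01, "z": 0, "ax": 0, "ay": 0, "az": 0}
    - {"jaw": 1.0, "x": 0, "y": 0.01, "z": 0, "ax": 0, "ay": 0, "az": 0}
    - {"jaw": 1.0, "x": 0, "y": 0, "z": 0, "ax": 0, "ay": 0, "az": 0}

```text
clock: 31.75
ee_pos: [0.6592, -0.0824, 0.1102]
tcp_rot: [[0.073, 0.997, 0.001], [0.997, -0.073, 0.0], [0.0, 0.001, -1.0]]
ft_force: [0.1, -1.0, -3.0]
grip_width: 0.268
grip_force: 60.2
```

Run:
```python
from h import *
st()
for n in ["side","wrist"]: print(n);chips(snapshot(n))
```

```text
31.75 [ 0.6592 -0.0824  0.1102] [[0.073, 0.997, 0.001], [0.997, -0.073, 0.0], [0.0, 0.001, -1.0]] [ 0.16  0.62 -0.17  1.59  0.12  0.95 -0.13] 0.2682692851682862 60.22979736328125
side
34 [253. 220.] plate [0.4529 0.0169] r 0.113 floor [ 0.4989 -0.0632]
59 [177. 232.] plate [0.6428 0.1964] r 0.194 floor [0.7033 0.1299]
wrist
29 [296. 204.] plate [ 0.683  -0.0695] r 0.146 floor [ 0.6906 -0.0934]
17 [284. 210.] plate [ 0.6759 -0.0729] r 0.143 floor [ 0.6807 -0.098 ]
53 [296. 222.] plate [ 0.6829 -0.0807] r 0.153 floor [ 0.6905 -0.1088]
```

>>> servo_tool:
  rows:
    - {"jaw": 1.0, "x": 0, "y": 0, "z": -0.025, "ax": 0, "ay": 0, "az": 0}
    - {"jaw": 1.0, "x": 0, "y": 0, "z": -0.025, "ax": 0, "ay": 0, "az": 0}
    - {"jaw": 1.0, "x": 0.02, "y": -0.038, "z": 0, "ax": 0, "ay": 0, "az": 0}
    - {"jaw": 1.0, "x": 0.02, "y": -0.038, "z": 0, "ax": 0, "ay": 0, "az": 0}
    - {"jaw": 1.0, "x": 0.02, "y": -0.038, "z": 0, "ax": 0, "ay": 0, "az": 0}
    - {"jaw": 1.0, "x": 0.02, "y": -0.038, "z": 0, "ax": 0, "ay": 0, "az": 0}
    - {"jaw": 1.0, "x": 0, "y": 0, "z": 0, "ax": 0, "ay": 0, "az": 0}
    - {"jaw": 1.0, "x": 0, "y": 0, "z": 0, "ax": 0, "ay": 0, "az": 0}

```text
clock: 32.65
ee_pos: [0.5113, 0.0088, 0.1609]
tcp_rot: [[0.072, 0.997, 0.001], [0.997, -0.072, -0.0], [-0.0, 0.001, -1.0]]
ft_force: [0.7, -0.4, -3.0]
grip_width: 0.272
grip_force: 60.8
```

Run:
```python
from h import *
st()
for n in ["side","wrist","top"]: print(n);chips(snapshot(n))
```

```text
32.65 [0.5113 0.0088 0.1609] [[0.072, 0.997, 0.001], [0.997, -0.072, -0.0], [-0.0, 0.001, -1.0]] [ 0.06  0.34 -0.23  1.92  0.1   0.89 -0.29] 0.27168502288528684 60.83218216896057
side
33 [253. 221.] plate [0.4526 0.0173] r 0.113 floor [ 0.4986 -0.0628]
59 [177. 232.] plate [0.6432 0.1963] r 0.194 floor [0.7037 0.1297]
wrist
21 [458.   3.] plate [0.6489 0.1289] r 0.138 floor [0.6873 0.1416]
82 [473.  12.] plate [0.6589 0.123 ] r 0.14 floor [0.7002 0.1341]
64 [483.  23.] plate [0.6666 0.1159] r 0.14 floor [0.7101 0.125 ]
45 [494.  38.] plate [0.6745 0.1066] r 0.14 floor [0.7203 0.1129]
186 [183. 196.] plate [0.4588 0.015 ] r 0.107 floor [ 0.4419 -0.0053]
22 [434. 272.] plate [ 0.6532 -0.065 ] r 0.12 floor [ 0.6928 -0.1085]
top
8 [201. 150.] plate [0.682  0.1362] r 0.166 floor [0.7026 0.1458]
17 [260. 154.] plate [ 0.6687 -0.1037] r 0.159 floor [ 0.6887 -0.1033]
```

Three chips are in the gutter. The last stroke goes towards -x.

>>> servo_tool:
  rows:
    - {"jaw": 1.0, "x": 0, "y": 0, "z": 0.025, "ax": 0, "ay": 0, "az": 0}
    - {"jaw": 1.0, "x": 0, "y": 0, "z": 0.02, "ax": 0, "ay": 0, "az": 0}
    - {"jaw": 1.0, "x": 0, "y": 0, "z": 0.005, "ax": 0, "ay": 0, "az": 0}
    - {"jaw": 1.0, "x": 0, "y": 0, "z": 0, "ax": 0, "ay": 0, "az": 0}
    - {"jaw": 1.0, "x": 0, "y": -0.01, "z": 0, "ax": 0, "ay": 0, "az": 0}
    - {"jaw": 1.0, "x": 0, "y": -0.01, "z": 0, "ax": 0, "ay": 0, "az": 0}
    - {"jaw": 1.0, "x": 0, "y": -0.01, "z": 0, "ax": 0, "ay": 0, "az": 0}
    - {"jaw": 1.0, "x": 0, "y": -0.01, "z": 0, "ax": 0, "ay": 0, "az": 0}
    - {"jaw": 1.0, "x": 0, "y": -0.01, "z": 0, "ax": 0, "ay": 0, "az": 0}
    - {"jaw": 1.0, "x": 0, "y": -0.01, "z": 0, "ax": 0, "ay": 0, "az": 0}
    - {"jaw": 1.0, "x": 0, "y": -0.01, "z": 0, "ax": 0, "ay": 0, "az": 0}
    - {"jaw": 1.0, "x": 0, "y": -0.006, "z": 0, "ax": 0, "ay": 0, "az": 0}

```text
clock: 34.0
ee_pos: [0.4349, 0.0141, 0.1103]
tcp_rot: [[0.073, 0.997, -0.0], [0.997, -0.073, -0.0], [-0.0, -0.0, -1.0]]
ft_force: [0.7, -0.3, -3.7]
grip_width: 0.274
grip_force: 60.8
```

>>> servo_tool:
  rows:
    - {"jaw": 1.0, "x": 0, "y": 0, "z": 0, "ax": 0, "ay": 0, "az": 0}
    - {"jaw": 1.0, "x": 0, "y": 0, "z": 0, "ax": 0, "ay": 0, "az": 0}

```text
clock: 34.2
ee_pos: [0.4366, 0.0141, 0.1104]
tcp_rot: [[0.073, 0.997, 0.001], [0.997, -0.073, 0.0], [0.0, 0.001, -1.0]]
ft_force: [0.5, 0.0, -3.1]
grip_width: 0.273
grip_force: 60.8
```

Run:
```python
from h import *
st()
for n in ["side","wrist"]: print(n);chips(snapshot(n))
```

```text
34.2 [0.4366 0.0141 0.1104] [[0.073, 0.997, 0.001], [0.997, -0.073, 0.0], [0.0, 0.001, -1.0]] [ 0.04  0.31 -0.24  2.14  0.11  0.7  -0.34] 0.27303855831886464 60.754040479660034
side
59 [177. 232.] plate [0.6428 0.1964] r 0.194 floor [0.7033 0.1299]
wrist
97 [214. 202.] plate [0.4137 0.0317] r 0.153 floor [0.4033 0.0097]
15 [222. 200.] plate [0.4187 0.0323] r 0.148 floor [0.4102 0.0105]
```

>>> servo_tool:
  rows:
    - {"jaw": 1.0, "x": 0, "y": 0, "z": -0.03, "ax": 0, "ay": 0, "az": 0}
    - {"jaw": 1.0, "x": 0, "y": 0, "z": -0.035, "ax": 0, "ay": 0, "az": 0}
    - {"jaw": 1.0, "x": -0.0439, "y": -0.0022, "z": 0, "ax": 0, "ay": 0, "az": 0}
    - {"jaw": 1.0, "x": -0.0439, "y": -0.0022, "z": 0, "ax": 0, "ay": 0, "az": 0}
    - {"jaw": 1.0, "x": -0.0439, "y": -0.0022, "z": 0, "ax": 0, "ay": 0, "az": 0}
    - {"jaw": 1.0, "x": -0.0439, "y": -0.0022, "z": 0, "ax": 0, "ay": 0, "az": 0}
    - {"jaw": 1.0, "x": -0.0439, "y": -0.0022, "z": 0, "ax": 0, "ay": 0, "az": 0}
    - {"jaw": 1.0, "x": -0.0439, "y": -0.0022, "z": 0, "ax": 0, "ay": 0, "az": 0}
    - {"jaw": 1.0, "x": -0.0439, "y": -0.0022, "z": 0, "ax": 0, "ay": 0, "az": 0}
    - {"jaw": 1.0, "x": -0.0439, "y": -0.0022, "z": 0, "ax": 0, "ay": 0, "az": 0}
    - {"jaw": 1.0, "x": 0, "y": 0, "z": 0, "ax": 0, "ay": 0, "az": 0}
    - {"jaw": 1.0, "x": 0, "y": 0, "z": 0, "ax": 0, "ay": 0, "az": 0}

```text
clock: 35.5
ee_pos: [0.3925, -0.336, 0.1749]
tcp_rot: [[0.076, 0.997, -0.001], [0.997, -0.076, 0.0], [0.0, -0.001, -1.0]]
ft_force: [-0.7, 1.0, -3.4]
grip_width: 0.274
grip_force: 60.8
```

Run:
```python
from h import *
st()
q=snapshot("top")
print("chips");chips(q)
for t in COL: print(t,look(q,t,z=.02))
q=snapshot("side");chips(q)
for t in COL: print(t,look(q,t,z=.02))
```

```text
35.5 [ 0.3925 -0.336   0.1749] [[0.076, 0.997, -0.001], [0.997, -0.076, 0.0], [0.0, -0.001, -1.0]] [ 0.63  0.32 -0.03  1.9   0.01  0.92  0.52] 0.27384457472932133 60.81328868865967
chips
20 [208. 147.] plate [0.6962 0.1081] r 0.158 floor [0.7173 0.1165]
18 [203. 150.] plate [0.6815 0.1307] r 0.161 floor [0.702 0.14 ]
17 [260. 154.] plate [ 0.6687 -0.1037] r 0.159 floor [ 0.6887 -0.1033]
15 [232. 218.] plate [0.4043 0.0039] r 0.162 floor [0.4142 0.0084]
ruby [([149, 191, 18, 16], 0.69, (array([0.4887, 0.3284]), 0.0353, 43))]
cobalt [([147, 210, 15, 18], 0.59, (array([0.4036, 0.3304]), 0.0363, 54))]
amber [([148, 172, 18, 17], 0.61, (array([0.5743, 0.3289]), 0.0363, 50))]
60 [177. 232.] plate [0.6429 0.1966] r 0.194 floor [0.7034 0.1301]
ruby [([185, 271, 20, 28], 0.78, (array([0.4772, 0.3376]), 0.0356, 86))]
cobalt [([205, 279, 23, 31], 0.68, (array([0.3961, 0.3342]), 0.0403, 154)), ([220, 152, 17, 37], 0.45, None)]
amber [([160, 259, 25, 27], 0.82, (array([0.5618, 0.333 ]), 0.0397, 143))]
```

All four chips are in the gutter and the glasses are still on the mat. I lay the scraper back in its tray.

>>> servo_tool:
  rows:
    - {"jaw": 1.0, "x": 0, "y": 0.003, "z": 0.04, "ax": 0, "ay": 0, "az": 0}
    - {"jaw": 1.0, "x": 0, "y": 0, "z": 0.04, "ax": 0, "ay": 0, "az": 0}
    - {"jaw": 1.0, "x": 0, "y": 0, "z": 0.035, "ax": 0, "ay": 0, "az": 0}
    - {"jaw": 1.0, "x": 0, "y": 0, "z": 0.012, "ax": 0, "ay": 0, "az": 0}
    - {"jaw": 1.0, "x": 0, "y": 0, "z": 0.003, "ax": 0, "ay": 0, "az": 0}
    - {"jaw": 1.0, "x": 0, "y": 0, "z": 0, "ax": 0, "ay": 0, "az": 0}

```text
clock: 36.5
ee_pos: [0.3965, -0.3355, 0.0461]
tcp_rot: [[0.073, 0.997, 0.001], [0.997, -0.073, -0.001], [-0.0, 0.001, -1.0]]
ft_force: [-1.0, 0.7, -2.5]
grip_width: 0.273
grip_force: 60.7
```

>>> servo_tool:
  rows:
    - {"jaw": 1.0, "x": 0, "y": 0, "z": 0.002, "ax": 0, "ay": 0, "az": 0}
    - {"jaw": 1.0, "x": 0, "y": 0, "z": 0.001, "ax": 0, "ay": 0, "az": 0}
    - {"jaw": 1.0, "x": 0, "y": 0, "z": 0, "ax": 0, "ay": 0, "az": 0}

```text
clock: 36.8
ee_pos: [0.3964, -0.3355, 0.0431]
tcp_rot: [[0.073, 0.997, 0.001], [0.997, -0.073, -0.001], [-0.001, 0.001, -1.0]]
ft_force: [-0.2, 0.5, -3.4]
grip_width: 0.274
grip_force: 60.7
```

>>> servo_tool:
  rows:
    - {"jaw": 1.0, "x": 0, "y": 0, "z": 0.001, "ax": 0, "ay": 0, "az": 0}
    - {"jaw": 0.5, "x": 0, "y": 0, "z": 0, "ax": 0, "ay": 0, "az": 0}
    - {"jaw": 0, "x": 0, "y": 0, "z": 0, "ax": 0, "ay": 0, "az": 0}
    - {"jaw": 0, "x": 0, "y": 0, "z": 0, "ax": 0, "ay": 0, "az": 0}
    - {"jaw": 0, "x": 0, "y": 0, "z": 0, "ax": 0, "ay": 0, "az": 0}
    - {"jaw": 0, "x": 0, "y": 0, "z": -0.02, "ax": 0, "ay": 0, "az": 0}
    - {"jaw": 0, "x": 0, "y": 0, "z": -0.045, "ax": 0, "ay": 0, "az": 0}
    - {"jaw": 0, "x": 0, "y": 0, "z": -0.045, "ax": 0, "ay": 0, "az": 0}
    - {"jaw": 0, "x": 0, "y": 0, "z": -0.045, "ax": 0, "ay": 0, "az": 0}
    - {"jaw": 0, "x": 0, "y": 0, "z": -0.045, "ax": 0, "ay": 0, "az": 0}

```text
clock: 37.8
ee_pos: [0.3956, -0.3349, 0.2433]
tcp_rot: [[0.073, 0.997, 0.0], [0.997, -0.073, -0.0], [-0.0, 0.0, -1.0]]
ft_force: [0.9, -0.9, -0.3]
grip_width: 1.001
grip_force: 0.0
```

>>> servo_tool:
  rows:
    - {"jaw": 0, "x": 0, "y": 0, "z": 0, "ax": 0, "ay": 0, "az": 0.0475}
    - {"jaw": 0, "x": 0, "y": 0, "z": 0, "ax": 0, "ay": 0, "az": 0.0475}
    - {"jaw": 0, "x": 0, "y": 0, "z": 0, "ax": 0, "ay": 0, "az": 0.0475}
    - {"jaw": 0, "x": 0, "y": 0, "z": 0, "ax": 0, "ay": 0, "az": 0.0475}
    - {"jaw": 0, "x": 0, "y": 0, "z": 0, "ax": 0, "ay": 0, "az": 0.0475}
    - {"jaw": 0, "x": 0, "y": 0, "z": 0, "ax": 0, "ay": 0, "az": 0.0475}
    - {"jaw": 0, "x": 0, "y": 0, "z": 0, "ax": 0, "ay": 0, "az": 0.0475}
    - {"jaw": 0, "x": 0, "y": 0, "z": 0, "ax": 0, "ay": 0, "az": 0.0475}
    - {"jaw": 0, "x": 0, "y": 0, "z": 0, "ax": 0, "ay": 0, "az": 0.0475}
    - {"jaw": 0, "x": 0, "y": 0, "z": 0, "ax": 0, "ay": 0, "az": 0.0475}
    - {"jaw": 0, "x": 0.04, "y": -0.02, "z": 0, "ax": 0, "ay": 0, "az": 0}
    - {"jaw": 0, "x": 0.035, "y": -0.02, "z": 0, "ax": 0, "ay": 0, "az": 0}

```text
clock: 39.0
ee_pos: [0.4713, -0.2948, 0.2416]
tcp_rot: [[1.0, 0.002, 0.001], [0.002, -1.0, -0.0], [0.001, 0.0, -1.0]]
ft_force: [0.2, -0.1, 0.1]
grip_width: 1.0
grip_force: 0.0
```

>>> servo_tool:
  rows:
    - {"jaw": 0, "x": 0, "y": 0, "z": 0, "ax": 0, "ay": 0, "az": 0}
    - {"jaw": 0, "x": 0, "y": 0, "z": 0, "ax": 0, "ay": 0, "az": 0}

```text
clock: 39.2
ee_pos: [0.4712, -0.294, 0.2409]
tcp_rot: [[1.0, 0.008, -0.001], [0.008, -1.0, 0.0], [-0.001, -0.0, -1.0]]
ft_force: [-0.3, -0.0, -0.4]
grip_width: 0.995
grip_force: 0.0
```

Run:
```python
from h import *
from scipy.optimize import minimize
st();p=snapshot("wrist")
hsv=cv2.cvtColor(p["pixels"],cv2.COLOR_BGR2HSV)
def fit(lo,hi,guess,pts,c0,steps,pad=90):
    m=cv2.inRange(hsv,lo,hi);k,l,s,c=cv2.connectedComponentsWithStats(m)
    g=proj(p,[c0])[0];i=min((j for j in range(1,k) if s[j,4]>300),key=lambda j:np.hypot(*(c[j]-g)))
    S=4;mm=cv2.resize((l==i).astype(np.uint8),None,fx=S,fy=S,interpolation=cv2.INTER_NEAREST)
    def cost(v):
        h=cv2.convexHull(proj(p,pts(v)).astype(np.float32)).reshape(-1,2);im=np.zeros_like(mm)
        cv2.fillConvexPoly(im,((h+.5)*S).astype(int),1);return np.count_nonzero(im!=mm)/S/S
    g=np.array(guess);r=minimize(cost,g,method="Nelder-Mead",options=dict(initial_simplex=[g]+[g+np.eye(len(g))[j]*steps[j] for j in range(len(g))],xatol=1e-4,fatol=.05))
    print(r.x.round(4),r.fun,s[i].tolist())
t=np.linspace(0,2*np.pi,24,endpoint=False)
def cyl(v):
    hx,hy,a,dn=v;d=np.array([-np.cos(a)*np.cos(dn),-np.sin(a)*np.cos(dn),-np.sin(dn)]);n1=np.array([-np.sin(a),np.cos(a),0]);n2=np.cross(d,n1)
    return [np.array([hx,hy,.105])+d*r+.012*(np.cos(q)*n1+np.sin(q)*n2) for r in(.0675,.1425) for q in t]
print("lever hx hy yaw down");fit((0,150,60),(5,255,255),[.585,-.275,.05,.436],cyl,[.4897,-.2824,.061],[.006,.006,.08,.03])
def wood(v):
    x,y,a=v;c,s=np.cos(a),np.sin(a)
    return [[x+c*u-s*w,y+s*u+c*w,z] for u in(-.012,.012) for w in(-.05,.05) for z in(.022,.074)]
print("wood");fit((4,90,50),(19,255,255),[.395,-.335,-.07],wood,[.395,-.335,.05],[.006,.006,.05])
```

```text
39.2 [ 0.4712 -0.294   0.2409] [[1.0, 0.008, -0.001], [0.008, -1.0, 0.0], [-0.001, -0.0, -1.0]] [ 0.32  0.31  0.18  1.74 -0.06  1.09 -1.04] 0.995234224516424 0.0
lever hx hy yaw down
[ 0.5805 -0.2751  0.0783  0.4562] 214.6875 [228, 116, 28, 69, 1411]
wood
[ 0.3953 -0.334  -0.0976] 315.3125 [245, 211, 92, 41, 3042]
```

>>> servo_tool:
  rows:
    - {"jaw": 0, "x": 0.003, "y": -0.0105, "z": 0.03, "ax": 0, "ay": 0, "az": -0.022}
    - {"jaw": 0, "x": 0, "y": 0, "z": 0.04, "ax": 0, "ay": 0, "az": 0}
    - {"jaw": 0, "x": 0, "y": 0, "z": 0.04, "ax": 0, "ay": 0, "az": 0}
    - {"jaw": 0, "x": 0, "y": 0, "z": 0.02, "ax": 0, "ay": 0, "az": 0}
    - {"jaw": 0, "x": 0, "y": 0, "z": 0, "ax": 0, "ay": 0, "az": 0}
    - {"jaw": 0, "x": 0, "y": 0, "z": 0, "ax": 0, "ay": 0, "az": 0}

```text
clock: 39.85
ee_pos: [0.473, -0.2853, 0.112]
tcp_rot: [[0.997, 0.073, -0.0], [0.073, -0.997, -0.0], [-0.0, 0.0, -1.0]]
ft_force: [0.8, 0.0, 0.3]
grip_width: 1.002
grip_force: 0.0
```

Run:
```python
from h import *
st();p=snapshot("wrist");save(p,"w10.png")
hsv=cv2.cvtColor(p["pixels"],cv2.COLOR_BGR2HSV)
blobs(p,(0,150,60),(5,255,255),.061,"red",300)
```

```text
39.85 [ 0.473  -0.2853  0.112 ] [[0.997, 0.073, -0.0], [0.073, -0.997, -0.0], [-0.0, 0.0, -1.0]] [ 0.34  0.45  0.15  1.9  -0.09  0.8  -0.97] 1.002103309280776 0.0
red [231, 135, 42, 104, 3355] cen [251.1 187. ] [ 0.4905 -0.2823] rect [ 0.4909 -0.2825] [[0.5228, -0.2676], [0.5246, -0.2927], [0.4555, -0.2989], [0.4535, -0.2712]]
```

View pics/w10.png

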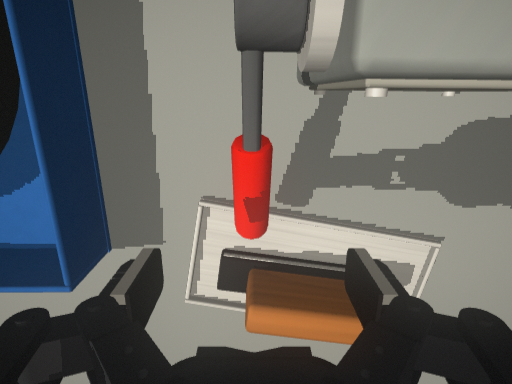

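The lever grip at (251,187) is centred between the fingers, and the scraper lies flat in its tray at (300,300). I lower and take the lever.

>>> servo_tool:
  rows:
    - {"jaw": 0, "x": 0.003, "y": -0.002, "z": 0.03, "ax": 0, "ay": 0, "az": 0}
    - {"jaw": 0, "x": 0, "y": 0, "z": 0.03, "ax": 0, "ay": 0, "az": 0}
    - {"jaw": 0, "x": 0, "y": 0, "z": 0.013, "ax": 0, "ay": 0, "az": 0}
    - {"jaw": 0, "x": 0, "y": 0, "z": 0, "ax": 0, "ay": 0, "az": 0}
    - {"jaw": 1.0, "x": 0, "y": 0, "z": 0, "ax": 0, "ay": 0, "az": 0}
    - {"jaw": 1.0, "x": 0, "y": 0, "z": 0, "ax": 0, "ay": 0, "az": 0}
    - {"jaw": 1.0, "x": 0, "y": 0, "z": 0, "ax": 0, "ay": 0, "az": 0}
    - {"jaw": 1.0, "x": 0, "y": 0, "z": 0, "ax": 0, "ay": 0, "az": 0}
    - {"jaw": 1.0, "x": 0, "y": 0, "z": 0, "ax": 0, "ay": 0, "az": 0}
    - {"jaw": 1.0, "x": 0, "y": 0, "z": 0, "ax": 0, "ay": 0, "az": 0}

```text
clock: 40.9
ee_pos: [0.477, -0.2834, 0.0394]
tcp_rot: [[0.997, 0.073, 0.002], [0.073, -0.997, -0.002], [0.002, 0.002, -1.0]]
ft_force: [-1.6, -3.1, 5.8]
grip_width: 0.261
grip_force: 58.4
```

>>> servo_tool:
  rows:
    - {"jaw": 1.0, "x": -0.0053, "y": 0, "z": -0.0135, "ax": 0, "ay": 0, "az": 0}
    - {"jaw": 1.0, "x": -0.004, "y": 0, "z": -0.0161, "ax": 0, "ay": 0, "az": 0}
    - {"jaw": 1.0, "x": -0.0017, "y": 0, "z": -0.0165, "ax": 0, "ay": 0, "az": 0}
    - {"jaw": 1.0, "x": 0.0006, "y": 0, "z": -0.0166, "ax": 0, "ay": 0, "az": 0}
    - {"jaw": 1.0, "x": 0.0028, "y": 0, "z": -0.0164, "ax": 0, "ay": 0, "az": 0}
    - {"jaw": 1.0, "x": 0.0044, "y": 0, "z": -0.0138, "ax": 0, "ay": 0, "az": 0}
    - {"jaw": 1.0, "x": 0.006, "y": 0, "z": -0.0133, "ax": 0, "ay": 0, "az": 0}
    - {"jaw": 1.0, "x": 0.0053, "y": 0, "z": -0.0089, "ax": 0, "ay": 0, "az": 0}
    - {"jaw": 1.0, "x": 0.0023, "y": 0, "z": -0.0035, "ax": 0, "ay": 0, "az": 0}
    - {"jaw": 1.0, "x": 0, "y": 0, "z": 0, "ax": 0, "ay": 0, "az": 0}

```text
clock: 41.9
ee_pos: [0.4886, -0.2826, 0.1576]
tcp_rot: [[0.997, 0.074, 0.003], [0.074, -0.997, -0.003], [0.003, 0.003, -1.0]]
ft_force: [7.0, -5.6, -7.8]
grip_width: 0.259
grip_force: 59.2
```

>>> servo_tool:
  rows:
    - {"jaw": 1.0, "x": 0.0022, "y": 0, "z": -0.003, "ax": 0, "ay": 0, "az": 0}
    - {"jaw": 1.0, "x": 0.0022, "y": 0, "z": -0.0025, "ax": 0, "ay": 0, "az": 0}
    - {"jaw": 1.0, "x": 0, "y": 0, "z": 0, "ax": 0, "ay": 0, "az": 0}

```text
clock: 42.2
ee_pos: [0.4925, -0.2823, 0.1626]
tcp_rot: [[0.997, 0.073, 0.002], [0.073, -0.997, -0.002], [0.002, 0.002, -1.0]]
ft_force: [7.7, -6.3, -10.2]
grip_width: 0.255
grip_force: 59.4
```

```bash
cat > lev.py <<'E'
from h import *
from scipy.optimize import minimize_scalar
t=np.linspace(0,2*np.pi,24,endpoint=False)
def cyl(dn,hx=.583,hy=-.275,a=.078):
    d=np.array([-np.cos(a)*np.cos(dn),-np.sin(a)*np.cos(dn),-np.sin(dn)]);n1=np.array([-np.sin(a),np.cos(a),0]);n2=np.cross(d,n1)
    return [np.array([hx,hy,.105])+d*r+.012*(np.cos(q)*n1+np.sin(q)*n2) for r in(.0675,.1425) for q in t]
st();print(np.round(get_state()["ft_force"],1))
for n in ["side","top"]:
    p=snapshot(n);m=cv2.inRange(cv2.cvtColor(p["pixels"],cv2.COLOR_BGR2HSV),(0,150,60),(5,255,255))
    def cost(dn):
        im=np.zeros_like(m);h=cv2.convexHull(proj(p,cyl(dn)).astype(np.float32)).reshape(-1,2);cv2.fillConvexPoly(im,np.round(h).astype(int),255)
        return -np.count_nonzero((im>0)&(m>0))/np.count_nonzero(im)
    g=np.linspace(-.75,.5,51);c=[cost(v) for v in g];i=int(np.argmin(c));print(n,"lever joint ~",round(g[i]+.611,3),"overlap",-round(c[i],2))
E
python3 lev.py
```

```text
42.2 [ 0.4925 -0.2823  0.1626] [[0.997, 0.073, 0.002], [0.073, -0.997, -0.002], [0.002, 0.002, -1.0]] [ 0.31  0.41  0.16  1.81 -0.08  0.92 -1.  ] 0.254783043079537 59.42162096500397
[  7.7  -6.3 -10.2]
side lever joint ~ -0.014 overlap 0.53
top lever joint ~ -0.139 overlap -0.0
```

>>> servo_tool:
  rows:
    - {"jaw": 1.0, "x": 0.0008, "y": 0, "z": -0.001, "ax": 0, "ay": 0, "az": 0}
    - {"jaw": 1.0, "x": 0.0008, "y": 0, "z": -0.001, "ax": 0, "ay": 0, "az": 0}
    - {"jaw": 1.0, "x": 0, "y": 0, "z": 0, "ax": 0, "ay": 0, "az": 0}

```text
clock: 42.6
ee_pos: [0.4945, -0.2822, 0.1646]
tcp_rot: [[0.997, 0.073, 0.003], [0.073, -0.997, -0.002], [0.003, 0.003, -1.0]]
ft_force: [8.0, -6.0, -10.6]
grip_width: 0.257
grip_force: 59.6
```

>>> servo_tool:
  rows:
    - {"jaw": 1.0, "x": 0.0008, "y": 0, "z": -0.001, "ax": 0, "ay": 0, "az": 0}
    - {"jaw": 1.0, "x": 0, "y": 0, "z": 0, "ax": 0, "ay": 0, "az": 0}

```text
clock: 42.8
ee_pos: [0.4951, -0.2822, 0.1654]
tcp_rot: [[0.997, 0.073, 0.003], [0.073, -0.997, -0.002], [0.003, 0.003, -1.0]]
ft_force: [8.3, -6.0, -12.3]
grip_width: 0.253
grip_force: 59.6
```

>>> servo_tool:
  rows:
    - {"jaw": 1.0, "x": 0.0008, "y": 0, "z": -0.001, "ax": 0, "ay": 0, "az": 0}
    - {"jaw": 1.0, "x": 0, "y": 0, "z": 0, "ax": 0, "ay": 0, "az": 0}

```text
clock: 43.0
ee_pos: [0.4966, -0.2821, 0.1666]
tcp_rot: [[0.997, 0.074, 0.004], [0.074, -0.997, -0.003], [0.004, 0.003, -1.0]]
ft_force: [10.5, -6.4, -10.9]
grip_width: 0.253
grip_force: 59.6
```

>>> servo_tool:
  rows:
    - {"jaw": 1.0, "x": -0.0012, "y": 0, "z": 0.0016, "ax": 0, "ay": 0, "az": 0}
    - {"jaw": 1.0, "x": -0.0012, "y": 0, "z": 0.0016, "ax": 0, "ay": 0, "az": 0}
    - {"jaw": 1.0, "x": -0.0012, "y": 0, "z": 0.0016, "ax": 0, "ay": 0, "az": 0}
    - {"jaw": 1.0, "x": 0, "y": 0, "z": 0, "ax": 0, "ay": 0, "az": 0}

```text
clock: 43.4
ee_pos: [0.4937, -0.2822, 0.1627]
tcp_rot: [[0.997, 0.074, 0.006], [0.074, -0.997, -0.003], [0.006, 0.003, -1.0]]
ft_force: [8.9, -4.4, -4.7]
grip_width: 0.252
grip_force: 59.9
```

>>> servo_tool:
  rows:
    - {"jaw": 1.0, "x": -0.0012, "y": 0, "z": 0.0016, "ax": 0, "ay": 0, "az": 0}
    - {"jaw": 1.0, "x": -0.0012, "y": 0, "z": 0.0016, "ax": 0, "ay": 0, "az": 0}
    - {"jaw": 1.0, "x": -0.0012, "y": 0, "z": 0.0016, "ax": 0, "ay": 0, "az": 0}
    - {"jaw": 1.0, "x": 0, "y": 0, "z": 0, "ax": 0, "ay": 0, "az": 0}

```text
clock: 43.8
ee_pos: [0.4875, -0.2827, 0.1574]
tcp_rot: [[0.997, 0.072, 0.002], [0.072, -0.997, -0.002], [0.002, 0.002, -1.0]]
ft_force: [2.6, -4.8, 1.7]
grip_width: 0.257
grip_force: 63.6
```

>>> servo_tool:
  rows:
    - {"jaw": 1.0, "x": -0.001, "y": 0, "z": 0.0015, "ax": 0, "ay": 0, "az": 0}
    - {"jaw": 1.0, "x": 0, "y": 0, "z": 0, "ax": 0, "ay": 0, "az": 0}

```text
clock: 44.0
ee_pos: [0.4857, -0.2826, 0.1558]
tcp_rot: [[0.997, 0.075, -0.0], [0.075, -0.997, -0.002], [-0.0, 0.002, -1.0]]
ft_force: [-1.5, -5.2, 5.2]
grip_width: 0.251
grip_force: 64.5
```

Fz has turned to a push, +5 N, so the catch is holding. I open the fingers and go up.

>>> servo_tool:
  rows:
    - {"jaw": 0.4, "x": 0, "y": 0, "z": 0, "ax": 0, "ay": 0, "az": 0}
    - {"jaw": 0, "x": 0, "y": 0, "z": 0, "ax": 0, "ay": 0, "az": 0}
    - {"jaw": 0, "x": 0, "y": 0, "z": 0, "ax": 0, "ay": 0, "az": 0}
    - {"jaw": 0, "x": 0, "y": 0, "z": 0, "ax": 0, "ay": 0, "az": 0}
    - {"jaw": 0, "x": 0, "y": 0, "z": -0.02, "ax": 0, "ay": 0, "az": 0}
    - {"jaw": 0, "x": 0, "y": 0, "z": -0.04, "ax": 0, "ay": 0, "az": 0}
    - {"jaw": 0, "x": 0, "y": 0, "z": -0.04, "ax": 0, "ay": 0, "az": 0}
    - {"jaw": 0, "x": 0, "y": 0, "z": -0.02, "ax": 0, "ay": 0, "az": 0}
    - {"jaw": 0, "x": 0, "y": 0, "z": 0, "ax": 0, "ay": 0, "az": 0}
    - {"jaw": 0, "x": 0, "y": 0, "z": 0, "ax": 0, "ay": 0, "az": 0}

```text
clock: 45.0
ee_pos: [0.4862, -0.281, 0.2752]
tcp_rot: [[0.997, 0.075, 0.0], [0.075, -0.997, 0.0], [0.0, -0.0, -1.0]]
ft_force: [0.0, -0.0, -0.4]
grip_width: 0.999
grip_force: 0.0
```

```bash
python3 lev.py
python3 - <<'E'
from h import *
p=snapshot("top");chips(p)
for t in COL: print(t,look(p,t,z=.02))
p=snapshot("side")
blobs(p,(0,150,80),(5,255,255),.165,"red",60)
p=snapshot("wrist");blobs(p,(0,150,80),(5,255,255),.165,"redW",300);blobs(p,(5,100,60),(17,255,255),.07,"wood",300)
E
```

```text
45.0 [ 0.4862 -0.281   0.2752] [[0.997, 0.075, 0.0], [0.075, -0.997, 0.0], [0.0, -0.0, -1.0]] [ 0.3   0.3   0.17  1.68 -0.05  1.17 -1.01] 0.9991252190496306 0.0
[ 0.  -0.  -0.4]
side lever joint ~ -0.014 overlap 0.84
top lever joint ~ -0.139 overlap -0.0
20 [208. 147.] plate [0.6962 0.1081] r 0.158 floor [0.7173 0.1165]
18 [203. 150.] plate [0.6815 0.1307] r 0.161 floor [0.702 0.14 ]
18 [260. 154.] plate [ 0.669  -0.1033] r 0.159 floor [ 0.689 -0.103]
16 [232. 218.] plate [0.4044 0.0046] r 0.162 floor [0.4143 0.0091]
ruby [([147, 192, 21, 19], 0.59, (array([0.4887, 0.3284]), 0.0353, 38))]
cobalt [([145, 211, 20, 18], 0.67, (array([0.4036, 0.3304]), 0.0363, 54)), ([150, 143, 8, 11], 0.65, None)]
amber [([148, 174, 16, 13], 0.81, (array([0.5743, 0.3289]), 0.0363, 52))]
red [273, 146, 30, 21, 341] cen [288.2 155.3] [ 0.4927 -0.3408] rect [ 0.4924 -0.3335] [[0.5862, -0.3892], [0.4791, -0.4467], [0.4065, -0.2825], [0.5045, -0.2299]]
red [332, 192, 29, 31, 499] cen [347.9 206.1] [ 0.1601 -0.0965] rect [ 0.156 -0.099] [[0.2136, -0.0759], [0.2198, -0.1838], [0.0988, -0.122], [0.0994, -0.0238]]
red [182, 285, 25, 12, 89] cen [193.1 292.9] [0.3716 0.4657] rect [0.3723 0.4598] [[0.4091, 0.463], [0.3592, 0.4275], [0.3362, 0.4566], [0.3849, 0.491]]
redW [499, 2, 13, 126, 857] cen [507.1  46.8] [ 0.6071 -0.4585] rect [ 0.5951 -0.4608] [[0.635, -0.4436], [0.6356, -0.4521], [0.5504, -0.4799], [0.5497, -0.4705]]
redW [241, 130, 30, 92, 2512] cen [255.5 176.5] [ 0.495  -0.2818] rect [ 0.4959 -0.2817] [[0.5322, -0.2674], [0.5339, -0.2903], [0.4562, -0.2974], [0.4543, -0.2723]]
redW [225, 283, 60, 70, 2117] cen [257.4 321.5] [ 0.3504 -0.2947] rect [ 0.3496 -0.2977] [[0.3191, -0.2639], [0.3974, -0.2999], [0.3785, -0.3297], [0.2969, -0.2953]]
wood [251, 214, 83, 40, 2331] cen [293.1 233.6] [ 0.4022 -0.335 ] rect [ 0.4036 -0.3337] [[0.3867, -0.2822], [0.4276, -0.2845], [0.4201, -0.3841], [0.3785, -0.3851]]
```

```bash
python3 -c "
from h import *
print(job_done())"
```

```text
the job is handed in; nothing more can be done
None
```

I handed the job in at about 45 s of the 210 s allowed; the hand-in returned no verdict. By the last camera readings the lever is up and the catch held when I let go, all three glasses are on the mat, the four chips are in the gutter, and the scraper lies in its tray.

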